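# Dispense the packed syringes through the slide gate

## Robot

A 6-joint arm with a two-finger parallel gripper is mounted at the origin on a cart in front of the work surface, level with it; the furniture and walls round the work are solid. World frame = base frame: x ahead of the robot, y to its left, z up, the work surface at z = 0. Lengths are in m, angles in rad, forces in N, time in s.
With the tool pointing down it reaches from about 0.4 to 0.825 m from the base axis. Payload 7 kg.
Tool frame: the origin (TCP) lies between the finger pads; the fingertips stand 17 mm ahead of it and the grasp point (between the pads) lies 2 mm behind it; x points along the fingers, z is the direction in which the jaws open and shut, and the axes are right-handed (so a half turn about x gives the same grasp; the last joint's range is limited). The gripper opens to 88 mm and grips with 3 to 60 N. Pads are 19 mm wide; open, the fingers measure 130 mm over their backs; the gripper's body (78 mm by 193 mm) begins 47 mm behind the grasp point.
Start: joints at [-0.964, 0.359, 0.012, 0, -1.224, -0.288], TCP at [0.212, -0.641, 0.244] pointing down, gripper open.
Joint ranges: [-3.07, 3.07], [-1.43, 2.12], [-1.02, 1.25], [-3.03, 1.67], [-3.05, -0], [-3.03, 3.03]. Speed limits (rad/s): [2.39, 2.39, 3.01, 3.14, 3.14, 3.14].

## Interface

Orientations are given as [roll, pitch, yaw] about the fixed x, y, z axes, in that order (R = Rz(yaw) Ry(pitch) Rx(roll)).
In Python, from station import * gives the robot as it stands.
- The arm moves only by the tool step_arm, never from a script. Its argument "deltas" is a list of rows, each a list of 5 numbers: the shift along the tool's x, y, z in cm, then the turn about the tool's x in degrees, then the closure, from 0 (fully open) to 1 (shut). In form: [[dx, dy, dz, roll, fingers], ...]. A call has exactly 10 rows; each row is the pose to reach, as a shift and turn from the pose commanded when the call began, along the tool's axes at that moment; what a row does not reach only later rows make up. A row lasts 1/12 s, in which the tool goes at most 41.7 mm and 7.16 degrees, less where a joint would pass 70% of its speed; a pose out of reach is approached as far as the arm can. A call with a gripper value outside its range is refused whole. The fingers move at their own pace and stop on an object; "squeeze" is the grip in N (left out, the last holds). Time passes only in rows, so rows that repeat a pose let the fingers close, or fill a call up. It gives the time, the measured TCP pose, the force and the opening at its end, in the units of the state.
- get_state(): the state, without advancing time (a new reading comes with each control period).
- grab_frame(name): name is "scene" or "top" or "wrist"; returns a dict with "pixels" (420x560x3 uint8, red, green, blue), "range_z" (420x560 float32, m along the optical axis (not along the pixel's ray), 0 where there is no reading), "fx", "fy", "cx", "cy" (pixels), "view" (4x4, takes a point from world to camera coordinates); the wrist camera has in their place "hand_eye" (4x4, takes a point from camera to tool coordinates, whose origin is the TCP and whose axes are the tool frame's). Camera axes: x right, y down, z forward; pixel columns grow to the right and rows downward; lengths in m; the calibration is good to about 2 mm. A picture is of the moment at which its call begins: read the wrist's pose just before it.
- job_done(): hands the job in, once; it reports no verdict.
Trained networks look in the newest picture that a camera, given by its name, has taken for a name from the list of things; names that differ only in an ending like _2 or _b are one class to them, and where a whole thing is asked for, a point or a joint stands for the part that bears it (a point fixed in the world has none). Each returns a list of dicts, best first, with "conf" (0 to 1); they miss things now and then, are a little off and sometimes report something else, mostly with a low value. They report only what shows in the picture. A call takes as long as a camera call.
- boxes_of(thing, camera): "extent" ([left, top, right, bottom] in pixels, round what is visible of it).
- masks_of(thing, camera): "mask" (420x560 bool, what is visible of it) and "extent" ([left, top, right, bottom] in pixels, round what is visible of it).
The state is a dict: "t": time; "q": joint angles; "qd": joint speeds; "joint_efforts": joint torques, N m; "eef_pos": TCP position; "ee_rot": TCP orientation; "force": force on the tool from outside, world axes, zero at the start; "moment": the same for the moment, N m; "width": finger opening in m.
Only numpy, scipy, OpenCV 4.12 (cv2) and the standard library are available. Lean on these libraries where they do the work, as an engineer would, in place of code of your own. Each camera call takes 0.05 s, during which the arm holds its last target.

## Task

Slide the catch tray lengthwise under the syringe dispenser until its far end meets the end wall. Then draw the dispenser's slide gate right out to its end stop so that both packed syringes drop into the tray, and push the gate fully shut again, leaving the tray in place under the outlet. Do not touch the syringe packs with the gripper and do not disturb the bottle and cups standing around.

Things in the scene. Friction and masses are not known exactly. Their poses are not given: they have to be found in the camera images.
- dispenser: White gravity dispenser fixed to the desk, 144 mm deep (x), 208 mm long (y), 107 mm high. Origin on the desk below the middle of its outlet; x points to its back, z up. Its deck (underside 46 mm up) stands on four corner posts, 120 mm clear between front and back ones. The -y end is open for the tray; at the +y end a wall 46 mm high, inner face at y = +108 mm, stops the tray.
- outlet (a point): Middle of the outlet in the deck, 46 mm above the desk; axes as the dispenser's. Above it stands an open-topped throat, 56 mm (x) by 164 mm (y) inside, rim 107 mm above the desk, outer face at x = -32 mm in front and y = -86 mm at the tray's entrance; the packs lie in it on the gate.
- gate (a joint): Travel of the steel slide gate under the throat, m: 0 fully shut, 0.072 against its end stop. It slides straight out along the dispenser's -x, with friction of about 2.5 N plus damping of 12 N per m/s, and stays where it is left. It may start up to 8 mm out.
- gate_grip (a point): Middle of the gate's grey handle bar, 125 mm above the desk; moves with the gate, 78 mm in front (-x) of the dispenser's origin when shut. Bar 80 mm long along the dispenser's y, 14 mm thick along x, 18 mm high, on two uprights 72 mm apart; take it from above, one finger in front, one behind. 39 mm are free between bar and throat when shut. Axes as the dispenser's.
- tray: Loose open white tray, 96 mm (x) by 210 mm (y) by 34 mm high, walls and floor 4 mm thick, about 0.35 kg. Origin at the centre of its underside. Its handle is at its -y end, its +y end goes into the dispenser; in place its axes are parallel to the dispenser's and, against the end wall, its origin lies 3 mm toward +y from the dispenser's.
- tray_grip (a point): Middle of the tray's raised grey handle bar, 125 mm above the tray's underside, 130 mm from its origin along -y. Bar 80 mm long along the tray's x, 14 mm thick along y, 18 mm high, on two struts 72 mm apart; take it from above, one finger on either side along y. It stays outside the dispenser. Axes as the tray's.
- syringe_0: Packed syringe in a white blister, 36 x 155 x 27 mm, lying along the dispenser's y on the gate in the throat, the lower of two. Origin at the centre of its underside, y along its length.
- syringe_1: Packed syringe in a white blister, 36 x 155 x 26 mm, lying on top of the other one in the throat. Origin at the centre of its underside, y along its length.
- reagent_0: Bystander: amber bottle with white cap, 36 mm across, 81 mm high, standing at the back of the work. Origin at the centre of its underside.
- sample_cup_1: Bystander: white sample cup with blue cap, 62 mm across, 69 mm high, on the right side. Origin at the centre of its underside.
- sample_cup_0: Bystander: white sample cup with orange cap, 62 mm across, 69 mm high, on the left side. Origin at the centre of its underside.

How it is judged:
On the way, in this order (a step that is already met when the one before it is completed fails the run):
1. the tray stands under the outlet, pushed up to the end wall (within 12 mm), while the gate is still shut and both packs lie in the throat (x of tray in the frame of dispenser between -0.015 and 0.015 m and y of tray in the frame of dispenser between -0.009 and 0.012 m and height (world z) of tray below 0.006 m and angle between the y axis of tray and the y axis of dispenser, either way round below 0.12 rad and angle between tray's own z axis and vertical below 0.06 rad and value of joint gate below 0.015 m and height (world z) of each of syringe_0, syringe_1 above 0.05 m), for 0.2 s.
2. the gate is drawn out to its end stop (within 4 mm) and both packs lie in the tray (value of joint gate above 0.068 m and x of tray in the frame of dispenser between -0.015 and 0.015 m and y of tray in the frame of dispenser between -0.009 and 0.012 m and height (world z) of tray below 0.006 m and angle between the y axis of tray and the y axis of dispenser, either way round below 0.12 rad and angle between tray's own z axis and vertical below 0.06 rad and x of syringe_0 in the frame of tray between -0.046 and 0.046 m and y of syringe_0 in the frame of tray between -0.04 and 0.04 m and z of each of syringe_0, syringe_1 in the frame of tray below 0.042 m and x of syringe_1 in the frame of tray between -0.046 and 0.046 m and y of syringe_1 in the frame of tray between -0.04 and 0.04 m), for 0.2 s.
At the end, for the whole second after the job is handed in: The gate is shut (less than 8 mm out); the tray stands flat on the desk under the outlet, its origin within 15 mm sideways of the dispenser's, its end within 12 mm of the end wall, turned less than 0.12 rad; both syringe packs lie inside the tray; everything is at rest (value of joint gate below 0.008 m and x of tray in the frame of dispenser between -0.015 and 0.015 m and y of tray in the frame of dispenser between -0.009 and 0.012 m and height (world z) of tray below 0.006 m and angle between the y axis of tray and the y axis of dispenser, either way round below 0.12 rad and angle between tray's own z axis and vertical below 0.06 rad and x of syringe_0 in the frame of tray between -0.046 and 0.046 m and y of syringe_0 in the frame of tray between -0.04 and 0.04 m and z of each of syringe_0, syringe_1 in the frame of tray below 0.042 m and x of syringe_1 in the frame of tray between -0.046 and 0.046 m and y of syringe_1 in the frame of tray between -0.04 and 0.04 m and linear speed of tray below 0.02 m/s and linear speed of each of syringe_0, syringe_1 below 0.05 m/s); the robot touches nothing.
It fails at once if the gripper touches a syringe pack (contact force between the fingers and syringe_0 above 0.5 N or contact force between the fingers and syringe_1 above 0.5 N).
It fails at once if the bottle or a cup is shifted more than 30 mm or tipped over (distance of any of reagent_0, sample_cup_1, sample_cup_0 from where it was at the start of the episode above 0.03 m or angle between any of reagent_0, sample_cup_1, sample_cup_0's own z axis and vertical above 0.5 rad).
It also fails if it takes over 56 s, if anything falls off the work surface, if the arm or the gripper's body presses on something with over 40 N, if the wrist force passes 120 N, or if a joint passes its speed limit or range.

## Working session

There is one attempt and no reset: what is moved stays moved. The work goes in short steps, Python scripts to look and compute and a tool call to move; the robot and the scene stay as the last step left them, time stands still between calls to the robot, and variables do not carry over. Pictures are saved under pics/ and viewed, and the job is handed in when it is done.

Besides the shell and the picture viewer there is one more tool, called as a command line: name --pt "numbers of a row" for each row, then --argument value for the rest. step_arm: Moves the arm, as the interface text tells. Its arguments: {"type":"object","properties":{"deltas":{"type":"array"},"squeeze":{"type":"number"}},"required":["deltas"]}

```bash
mkdir -p pics; ls; python3 - <<'E'
from station import *
import cv2,numpy as np
s=get_state();print(s)
for n in("scene","top"):
    f=grab_frame(n);cv2.imwrite(f"pics/{n}0.png",f["pixels"][:,:,::-1])
    print(n,f["fx"],f["cx"],f["cy"],np.round(f["view"],3).tolist())
    for t in("dispenser","gate","gate_grip","tray","tray_grip","syringe_1","reagent_0","sample_cup_0","sample_cup_1"):
        print(t,[(round(b["conf"],2),[int(v) for v in b["extent"]]) for b in boxes_of(t,n)[:3]])
E
```

```text
pics
{'t': 0.0, 'q': array([-9.63891191e-01,  3.59399140e-01,  1.10325997e-02, -3.90785671e-04,
       -1.22408572e+00, -2.88087139e-01]), 'qd': array([ 9.64630695e-04, -4.15804485e-04, -7.14074426e-04, -1.20682673e-03,
        1.47646466e-04, -4.33550468e-05]), 'joint_efforts': array([-3.17897517e-03, -5.82707369e+01,  2.93047482e+01,  6.99747518e+00,
        6.70576832e-03, -1.83539669e-04]), 'eef_pos': array([ 0.211403  , -0.64053896,  0.24259598]), 'ee_rot': array([0.06980831, 1.56910012, 1.95928954]), 'force': array([0.02171947, 0.66258718, 0.78533863]), 'moment': array([-0.03932309, -0.0271398 ,  0.02051718]), 'width': 0.08775524199089718}
scene 523.0386710282024 280.7894344336877 211.61353862956727 [[-0.855, -0.519, -0.003, 0.54], [-0.272, 0.453, -0.849, 0.229], [0.442, -0.725, -0.528, 1.388], [0.0, 0.0, 0.0, 1.0]]
dispenser [(0.68, [209, 217, 302, 296])]
gate [(0.65, [247, 227, 302, 276])]
gate_grip [(0.84, [250, 231, 299, 275])]
tray [(0.71, [301, 150, 361, 221])]
tray_grip [(0.66, [302, 154, 362, 225])]
syringe_1 [(0.51, [239, 225, 275, 248])]
reagent_0 [(0.61, [286, 177, 295, 196])]
sample_cup_0 [(0.81, [292, 161, 307, 188]), (0.76, [235, 297, 265, 335])]
sample_cup_1 [(0.81, [292, 161, 307, 188]), (0.76, [235, 297, 265, 335])]
top 525.1000810374913 279.7334581250541 211.36593360290013 [[-0.113, -0.994, -0.007, 0.109], [-0.968, 0.112, -0.223, 0.625], [0.222, -0.019, -0.975, 1.65], [0.0, 0.0, 0.0, 1.0]]
dispenser []
gate [(0.62, [208, 234, 261, 257])]
gate_grip [(0.61, [211, 223, 260, 260])]
tray [(0.8, [320, 210, 405, 248])]
tray_grip [(0.86, [323, 211, 402, 240]), (0.47, [159, 267, 180, 287])]
syringe_1 [(0.96, [212, 219, 260, 235])]
reagent_0 [(0.5, [337, 176, 350, 189])]
sample_cup_0 [(0.63, [361, 165, 379, 187]), (0.53, [161, 268, 182, 286]), (0.26, [322, 212, 400, 244])]
sample_cup_1 [(0.63, [361, 165, 379, 187]), (0.53, [161, 268, 182, 286]), (0.26, [322, 212, 400, 244])]
```

View pics/scene0.png

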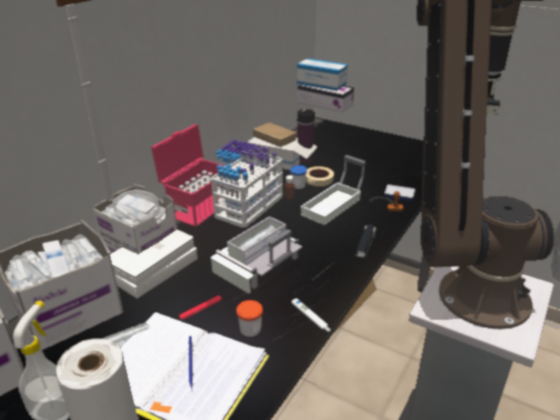

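View pics/top0.png

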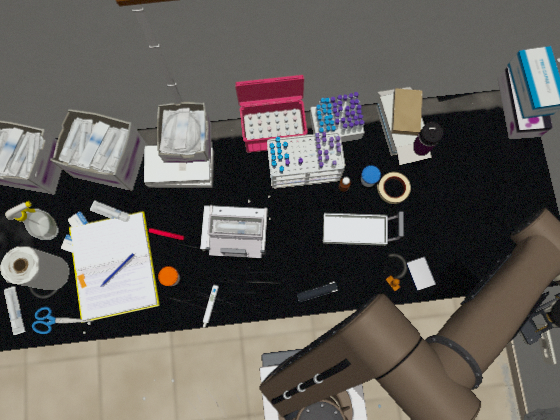

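```bash
cat >h.py <<'E'
from station import *
import cv2,numpy as np
def cloud(n,f=None):
    f=f or grab_frame(n)
    d=f["range_z"];v,u=np.mgrid[:420,:560]
    c=np.stack([(u-f["cx"])/f["fx"]*d,(v-f["cy"])/f["fy"]*d,d],-1)
    T=np.linalg.inv(f["view"]);w=c@T[:3,:3].T+T[:3,3]
    w[d==0]=np.nan
    return f,w
E
python3 - <<'E'
from h import *
for n in("top","scene"):
    f,w=cloud(n)
    if n=="top":
        cv2.imwrite("pics/topz.png",cv2.resize(f["pixels"][190:280,190:420,::-1],None,fx=3.4,fy=3.4,interpolation=cv2.INTER_CUBIC))
    else: cv2.imwrite("pics/scz.png",cv2.resize(f["pixels"][140:310,200:380,::-1],None,fx=3.4,fy=3.4,interpolation=cv2.INTER_CUBIC))
    B={"top":{"disp":(195,200,275,262),"tray":(315,205,410,250)},"scene":{"disp":(205,212,305,300),"tray":(298,150,368,226)}}[n]
    for k,(a,b,c,d) in B.items():
        p=w[b:d,a:c].reshape(-1,3);p=p[~np.isnan(p[:,0])]
        print(n,k,"hist",np.histogram(p[:,2],bins=np.arange(-.01,.16,.01))[0])
        for lo,hi in((.028,.042),(.05,.062),(.1,.114),(.118,.145)):
            q=p[(p[:,2]>lo)&(p[:,2]<hi)]
            if len(q)>8:
                r=cv2.minAreaRect((q[:,:2]*1000).astype(np.float32));print(lo,len(q),np.round(r[0],1),np.round(r[1],1),round(r[2],1),"med",np.round(np.median(q,0),3),"min",q.min(0).round(3),q.max(0).round(3))
E
```

```text
top disp hist [ 703 1110   40    6    1  167 1063  677  146  226  274  299   82   21
   93   15]
0.05 1297 [588.1 196.9] [210.  167.8] 80.9 med [0.572 0.2   0.057] min [0.493 0.081 0.05 ] [0.685 0.309 0.062]
0.1 361 [567.9 189.7] [173.7 122.6] 80.3 med [0.594 0.183 0.106] min [0.502 0.097 0.1  ] [0.639 0.273 0.114]
0.118 130 [540.9 162.6] [ 64.3 153.7] 38.0 med [0.511 0.199 0.134] min [0.5   0.122 0.118] [0.614 0.238 0.144]
top tray hist [1038 2368  314  117  208   36   14    7    8    6    2    2    2   24
   85   16]
0.028 258 [ 555.4 -209.5] [220.6  98.3] 81.1 med [ 0.55  -0.205  0.034] min [ 0.495 -0.324  0.028] [ 0.616 -0.094  0.042]
0.05 15 [ 538.8 -321.7] [11.1 79.3] 81.4 med [ 0.506 -0.322  0.057] min [ 0.499 -0.331  0.051] [ 0.578 -0.31   0.061]
0.118 125 [ 536.6 -331.4] [13.4 78.4] 80.9 med [ 0.536 -0.331  0.134] min [ 0.497 -0.343  0.12 ] [ 0.576 -0.32   0.145]
scene disp hist [1257 3515  376  209  170  158  887  542  172  280  501  474   45   71
  110    0]
0.028 241 [669.3 165.3] [232.8 346.6] 64.3 med [0.625 0.291 0.034] min [0.513 0.002 0.028] [0.807 0.314 0.042]
0.05 
[... 201 characters left out ...]
 0.277 0.113]
0.118 188 [514.7 199.7] [86.  18.1] 80.8 med [0.512 0.206 0.132] min [0.501 0.158 0.118] [0.528 0.242 0.138]
scene tray hist [ 797 2793  429  524  320   51   30  108   76   13   13    8   22   47
   70    1]
0.028 444 [ 603.5 -273.4] [211.9 507.7] 29.9 med [ 0.594 -0.262  0.032] min [ 0.385 -0.467  0.028] [ 0.815 -0.09   0.042]
0.05 36 [ 630.4 -363. ] [224.2 172.5] 14.4 med [ 0.702 -0.277  0.056] min [ 0.501 -0.419  0.05 ] [ 0.76  -0.253  0.062]
0.1 14 [ 538.3 -326.8] [13.3 77.2] 79.4 med [ 0.538 -0.327  0.107] min [ 0.501 -0.34   0.1  ] [ 0.576 -0.317  0.113]
0.118 128 [ 539.5 -329.1] [21.6 82.8] 84.6 med [ 0.535 -0.327  0.131] min [ 0.499 -0.342  0.118] [ 0.58  -0.316  0.141]
```

View pics/topz.png

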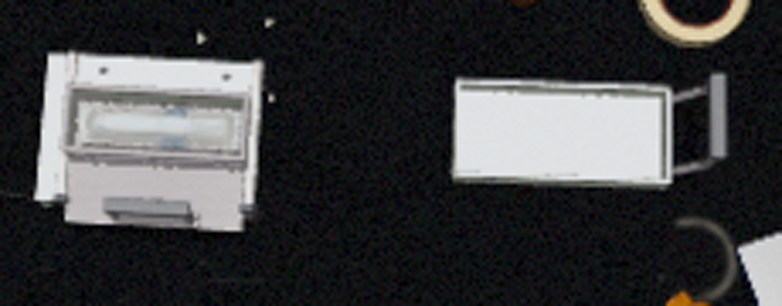

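View pics/scz.png

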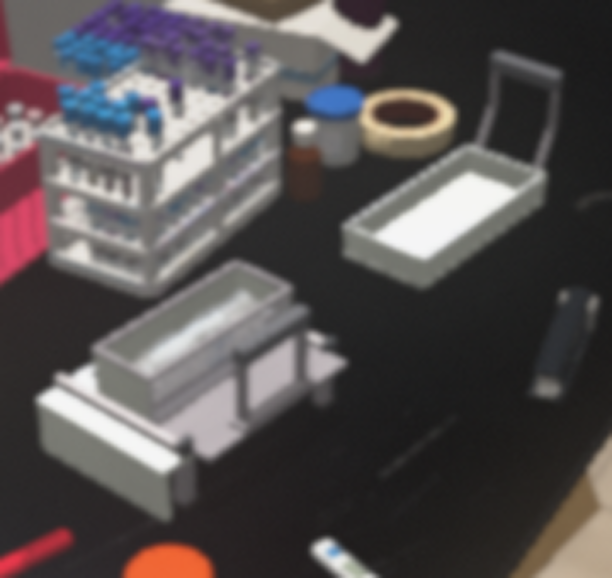

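```bash
python3 - <<'E'
from h import *
for n in("top","scene"):
    f,w=cloud(n)
    B={"top":{"disp":(195,200,275,262),"tray":(315,205,410,250)},"scene":{"disp":(205,212,305,300),"tray":(298,150,368,226)}}[n]
    for k,(a,b,c,d) in B.items():
        p=w[b:d,a:c].reshape(-1,3);p=p[~np.isnan(p[:,0])]
        def pr(name,q):
            r=cv2.minAreaRect((q[:,:2]*1000).astype(np.float32));
            th=np.radians(-9);R=np.array([[np.cos(th),-np.sin(th)],[np.sin(th),np.cos(th)]])
            l=q[:,:2]@R; lo=np.percentile(l,2,0);hi=np.percentile(l,98,0)
            print(n,name,len(q),np.round(r[0],1),np.round(r[1],1),round(r[2],1),"pct centre",(R@((lo+hi)/2)*1000).round(1),((hi-lo)*1000).round(1), "z",np.median(q[:,2]).round(4))
        if k=="disp":
            m=p[(p[:,2]>.098)&(p[:,2]<.114)&(p[:,0]+.16*p[:,1]>.57)&(p[:,0]<.66)]
            pr("rim",m)
            m=p[(p[:,2]>.122)&(p[:,2]<.142)&(p[:,0]+.16*p[:,1]<.57)];pr("gbar",m)
            m=p[(p[:,2]>.05)&(p[:,2]<.062)&(p[:,0]<.7)&(p[:,1]>.07)&(p[:,0]>.48)];pr("deck",m)
        else:
            m=p[(p[:,2]>.027)&(p[:,2]<.042)&(abs(p[:,0]-.555)<.07)&(abs(p[:,1]+.21)<.12)];pr("traywall",m)
            m=p[(p[:,2]>.124)&(p[:,2]<.142)&(abs(p[:,0]-.54)<.06)];pr("tbar",m)
s=get_state()
E
```

```text
top rim 441 [595.4 185.2] [174.3  66.3] 80.5 pct centre [595.3 185.1] [ 65.  170.3] z 0.1046
top gbar 125 [512.4 198.8] [78.8 14.5] 80.0 pct centre [512.  198.6] [13.7 77.4] z 0.1339
top deck 1318 [587.8 196.6] [210.4 166.7] 80.6 pct centre [587.5 196.9] [162.1 202.9] z 0.0565
top traywall 264 [ 555.7 -207.4] [217.1  98. ] 81.8 pct centre [ 555.8 -205.9] [ 97.2 212.5] z 0.034
top tbar 116 [ 535.6 -331.2] [14.1 78.4] 80.5 pct centre [ 535.7 -331.6] [76.3 13.1] z 0.1351
scene rim 575 [597.4 186.4] [176.9  70.9] 81.1 pct centre [597.6 187.6] [ 66.8 172. ] z 0.1038
scene gbar 168 [514.9 199.9] [83.5 18.4] 79.6 pct centre [514.2 201.4] [15.5 75.5] z 0.1323
scene deck 1049 [590.1 198.1] [212.8 170.1] 80.3 pct centre [589. 204.] [161.4 197.5] z 0.0578
scene traywall 333 [ 557.9 -206.6] [230.7 103.3] 81.0 pct centre [ 557.3 -204.2] [ 99.8 216.6] z 0.0331
scene tbar 97 [ 538.1 -332.9] [22.9 85.5] 79.3 pct centre [ 539.2 -330.3] [78.9 17.5] z 0.1324
```

```bash
cat >>h.py <<'E'
from scipy.spatial.transform import Rotation as Ro
def toolR(s): return Ro.from_euler("xyz",s["ee_rot"]).as_matrix()
def plan(target,zdir=None,s=None):
    s=s or get_state();R=toolR(s)
    d=R.T@(np.array(target)-s["eef_pos"])*100
    print("t",round(s["t"],2),"pos",s["eef_pos"].round(4),"F",s["force"].round(1),"w",round(s["width"],4),"q6",s["q"][5].round(3)); print("x",R[:,0].round(3),"y",R[:,1].round(3),"z",R[:,2].round(3))
    print("delta cm",d.round(2))
    if zdir is not None:
        z=R.T@np.array([*zdir,0]); a=np.degrees(np.arctan2(-z[1],z[2])); print("roll deg",a.round(2),"or",(a-180*np.sign(a)).round(2))
E
python3 - <<'E'
from h import *
plan([.5358,-.3315,.20],(.158,.987))
E
```

```text
t 1.2 pos [ 0.2116 -0.641   0.2436] F [ 0.1 -0.3 -0.4] w 0.0877 q6 -0.288
x [-0. -0. -1.] y [-0.95  -0.313  0.   ] z [-0.313  0.95  -0.   ]
delta cm [  4.35 -40.49  19.23]
roll deg 27.36 or -152.64
```

step_arm --pt "0 -2 1 3 0" --pt "0 -5 2.4 6 0" --pt "0 -8 3.8 9 0" --pt "0 -11 5.2 12 0" --pt "0 -14 6.6 15 0" --pt "0 -17 8 18 0" --pt "0 -20 9.5 21 0" --pt "0 -23 11 24 0" --pt "0 -26 12.3 27.4 0" --pt "0 -28 13.3 27.4 0" --squeeze 50

```text
t: 2.03
eef_pos: [0.4376, -0.4251, 0.2438]
ee_rot: [-1.647, 1.57, -0.238]
force: [0.3, -0.3, 0.5]
width: 0.0877
```

```bash
python3 - <<'E'
from h import *
plan([.5358,-.3315,.20],(.158,.987))
E
```

```text
t 2.03 pos [ 0.4376 -0.4251  0.2438] F [ 0.3 -0.3  0.5] w 0.0877 q6 -1.281
x [ 0.001 -0.    -1.   ] y [-0.987  0.161 -0.001] z [ 0.161  0.987 -0.   ]
delta cm [ 4.38 -8.18 10.82]
roll deg -0.18 or 179.82
```

step_arm --pt "0 -1.5 2 0 0" --pt "0 -3 4 0 0" --pt "0 -4.5 6 0 0" --pt "0 -6 8 0 0" --pt "1 -7.2 9.5 0 0" --pt "2 -8 10.6 0 0" --pt "3 -8.1 10.7 0 0" --pt "4 -8.1 10.8 0 0" --pt "4.3 -8.1 10.8 0 0.3" --pt "4.3 -8.1 10.8 0 0.5"

```text
t: 2.87
eef_pos: [0.5316, -0.3335, 0.1991]
ee_rot: [1.431, 1.568, 2.841]
force: [-0.2, 0.4, 0.3]
width: 0.0791
```

```bash
python3 - <<'E'
from h import *
s=get_state()
plan([.5358,-.3315,.128],(.158,.987))
f=grab_frame("wrist");cv2.imwrite("pics/w1.png",f["pixels"][:,:,::-1])
d=f["range_z"];v,u=np.mgrid[:420,:560]
c=np.stack([(u-f["cx"])/f["fx"]*d,(v-f["cy"])/f["fy"]*d,d],-1)
t=c@f["hand_eye"][:3,:3].T+f["hand_eye"][:3,3]
w=t@toolR(s).T+s["eef_pos"]
for m in masks_of("tray_grip","wrist")[:2]:
    print(m["conf"],[int(x) for x in m["extent"]])
q=w[(d>0)&(w[...,2]>.12)&(w[...,2]<.142)&(abs(w[...,0]-.536)<.06)&(abs(w[...,1]+.3315)<.04)]
r=cv2.minAreaRect((q[:,:2]*1000).astype(np.float32));print(len(q),r,np.median(q[:,2]))
E
```

```text
t 2.87 pos [ 0.5316 -0.3335  0.1991] F [-0.2  0.4  0.3] w 0.0791 q6 -1.481
x [-0.003  0.001 -1.   ] y [-0.987  0.16   0.003] z [0.16  0.987 0.   ]
delta cm [ 7.11 -0.4   0.26]
roll deg -0.09 or 179.91
2665 ((529.9385986328125, -334.3363342285156), (13.651850700378418, 68.83683776855469), 81.0604248046875) 0.13309107148912838
```

View pics/w1.png

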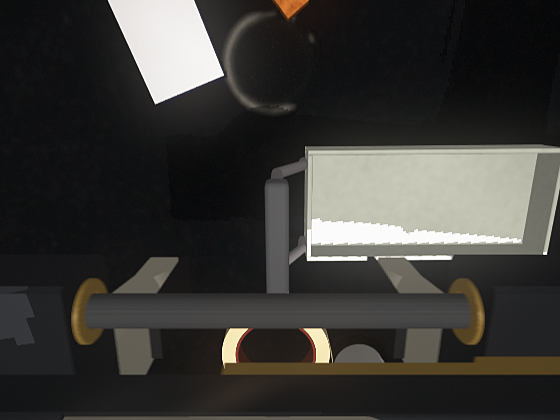

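step_arm --pt "1.5 0 0 0 0.4" --pt "3 -0.1 0 0 0.4" --pt "4.5 -0.1 0 0 0.4" --pt "5.8 -0.2 0 0 0.4" --pt "6.6 -0.2 0 0 0.4" --pt "7.1 -0.2 0 0 0.4" --pt "7.1 -0.2 0 0 0.4" --pt "7.1 -0.2 0 0 1" --pt "7.1 -0.2 0 0 1" --pt "7.1 -0.2 0 0 1"

```text
t: 3.8
eef_pos: [0.5353, -0.3337, 0.1305]
ee_rot: [-1.788, 1.569, -0.376]
force: [-0.4, -0.7, -1.0]
width: 0.038
```

step_arm --pt "0 0 0 0 1" --pt "0 0 0 0 1" --pt "0 0 0 0 1" --pt "0 0 0 0 1" --pt "0 0 0 0 1" --pt "0 0 0 0 1" --pt "0 0 0 0 1" --pt "0 0 0 0 1" --pt "0 0 0 0 1" --pt "0 0 0 0 1"

```text
t: 4.63
eef_pos: [0.5349, -0.3335, 0.1298]
ee_rot: [-2.145, 1.571, -0.734]
force: [-1.8, 1.1, 4.9]
width: 0.0135
```

```bash
python3 - <<'E'
from h import *
plan([.5754,.0607,.128],(.162,.987))
f,w=cloud("top");cv2.imwrite("pics/top2.png",cv2.resize(f["pixels"][150:290,190:430,::-1],None,fx=3.3,fy=3.3))
p=w[205:250,315:410].reshape(-1,3)
m=p[(p[:,2]>.027)&(p[:,2]<.042)&(abs(p[:,0]-.555)<.07)&(abs(p[:,1]+.21)<.12)]
print(cv2.minAreaRect((m[:,:2]*1000).astype(np.float32)))
E
```

```text
t 4.63 pos [ 0.5349 -0.3335  0.1298] F [-1.8  1.1  4.9] w 0.0135 q6 -1.482
x [ 0. -0. -1.] y [-0.987  0.159 -0.   ] z [ 0.159  0.987 -0.   ]
delta cm [ 0.18  2.25 39.56]
roll deg 0.2 or -179.8
((555.8695678710938, -207.44705200195312), (217.78172302246094, 96.7686767578125), 81.1084213256836)
```

View pics/top2.png

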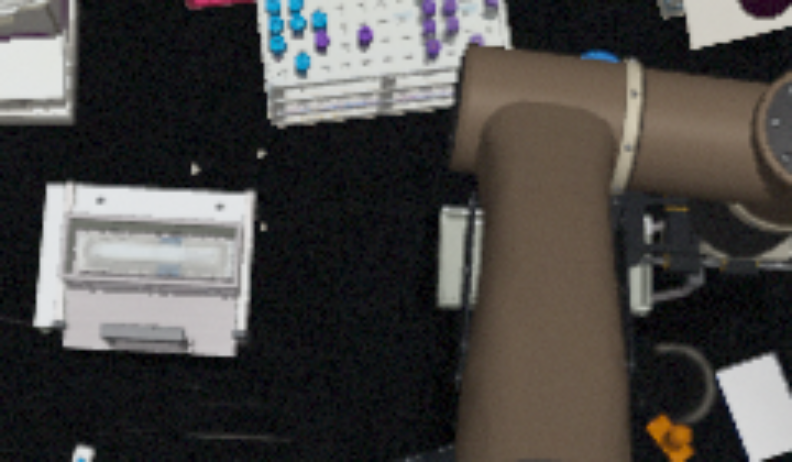

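step_arm --pt "0 0.1 0.7 0 1" --pt "0 0.3 2 0 1" --pt "0 0.6 3.5 0 1" --pt "0 0.9 5 0 1" --pt "0 1.2 6.5 0 1" --pt "0 1.5 8 0.1 1" --pt "0 1.8 9.5 0.2 1" --pt "0 2.0 11 0.2 1" --pt "0 2.2 12.3 0.2 1" --pt "0 2.3 13 0.2 1"

```text
t: 5.52
eef_pos: [0.5329, -0.2002, 0.1298]
ee_rot: [-1.751, 1.57, -0.343]
force: [0.0, -3.1, 2.3]
width: 0.0137
```

```bash
python3 - <<'E'
from h import *
plan([.5754,.0607,.128],(.162,.987))
for n in("top","scene"):
    f,w=cloud(n);cv2.imwrite(f"pics/{n}3.png",cv2.resize(f["pixels"][150:320,190:430,::-1],None,fx=3.3,fy=3.3))
    m=w[(w[...,2]>.024)&(w[...,2]<.042)&(abs(w[...,0]-.57)<.085)&(abs(w[...,1]+.08)<.13)]
    r=cv2.minAreaRect((m[:,:2]*1000).astype(np.float32));print(len(m),r)
E
```

```text
t 5.52 pos [ 0.5329 -0.2002  0.1298] F [ 0.  -3.1  2.3] w 0.0137 q6 -1.718
x [ 0.001 -0.    -1.   ] y [-0.987  0.161 -0.001] z [ 0.161  0.987 -0.   ]
delta cm [1.800e-01 2.000e-02 2.643e+01]
roll deg 0.03 or -179.97
67 ((532.1074829101562, -68.47413635253906), (215.29727172851562, 78.30303192138672), 89.2506332397461)
437 ((557.364990234375, -69.9989242553711), (224.22988891601562, 103.12989807128906), 81.93873596191406)
```

View pics/scene3.png

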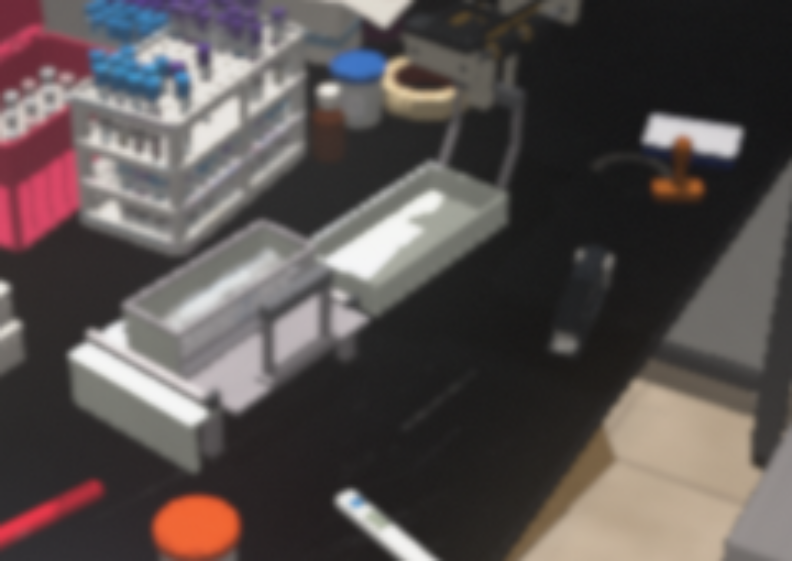

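View pics/top3.png

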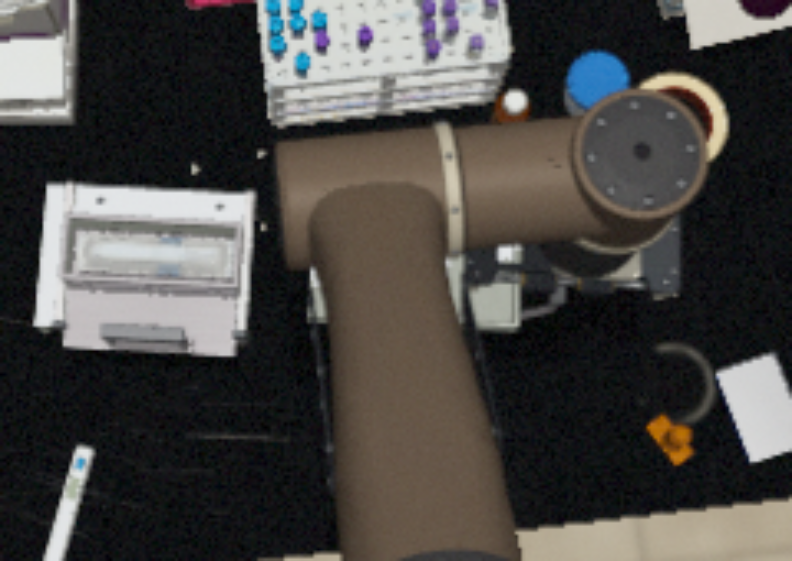

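step_arm --pt "0 0 0.7 0 1" --pt "0 0 2 0 1" --pt "0 0 3.5 0 1" --pt "0 0 5 0 1" --pt "0 0 6.5 0 1" --pt "0 0 8 0 1" --pt "0 0 9.5 0 1" --pt "0 0 11 0 1" --pt "0 0 12.3 0 1" --pt "0 0 13 0 1"

```text
t: 6.45
eef_pos: [0.5542, -0.0727, 0.1298]
ee_rot: [-2.964, 1.57, -1.556]
force: [-0.3, -5.0, 5.4]
width: 0.0132
```

step_arm --pt "0 0 0.7 0 1" --pt "0 0 2 0 1" --pt "0 0 3.5 0 1" --pt "0 0 5 0 1" --pt "0 0 6.5 0 1" --pt "0 0 8 0 1" --pt "0 0 9.2 0 1" --pt "0 0 10.3 0 1" --pt "0 0 11 0 1" --pt "0 0 11.3 0 1"

```text
t: 7.28
eef_pos: [0.5723, 0.0384, 0.1298]
ee_rot: [2.944, 1.57, -1.931]
force: [-1.2, -6.3, 6.8]
width: 0.0139
```

```bash
python3 - <<'E'
from h import *
plan([.5754,.0607,.128],(.162,.987))
for n in("scene",):
    f,w=cloud(n);cv2.imwrite(f"pics/{n}4.png",cv2.resize(f["pixels"][150:320,190:430,::-1],None,fx=3.3,fy=3.3))
E
```

```text
t 7.28 pos [0.5723 0.0384 0.1298] F [-1.2 -6.3  6.8] w 0.0139 q6 -2.142
x [-0.    -0.001 -1.   ] y [-0.987  0.162  0.   ] z [ 0.162  0.987 -0.001]
delta cm [0.17 0.06 2.25]
roll deg 0.01 or -179.99
```

View pics/scene4.png

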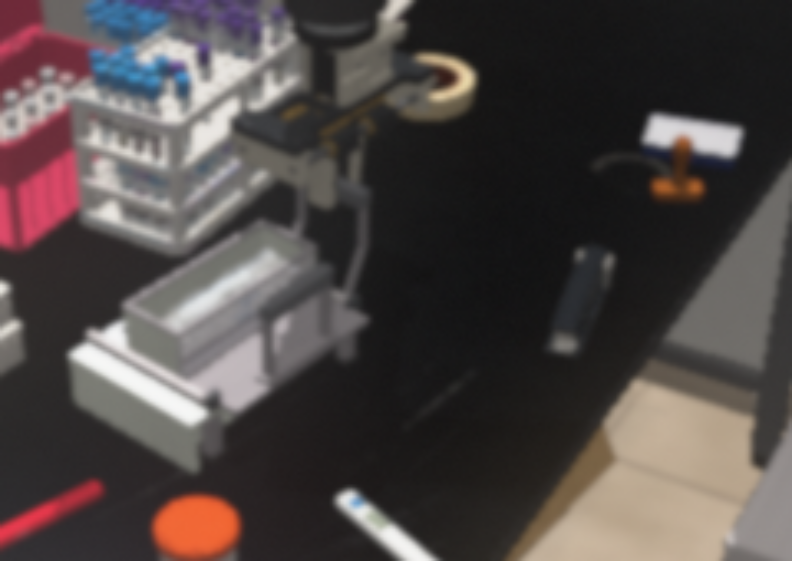

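step_arm --pt "0 0 0.3 0 1" --pt "0 0 0.6 0 1" --pt "0 0 0.9 0 1" --pt "0 0 1.1 0 1" --pt "0 0 1.3 0 1" --pt "0 0 1.5 0 1" --pt "0 0 1.6 0 1" --pt "0 0 1.7 0 1" --pt "0 0 1.8 0 1" --pt "0 0 1.8 0 1"

```text
t: 8.17
eef_pos: [0.575, 0.0553, 0.1298]
ee_rot: [2.798, 1.57, -2.078]
force: [-0.6, -4.5, 6.6]
width: 0.0137
```

step_arm --pt "0 0 0.1 0 1" --pt "0 0 0.2 0 1" --pt "0 0 0.2 0 1" --pt "0 0 0.3 0 1" --pt "0 0 0.3 0 1" --pt "0 0 0.4 0 1" --pt "0 0 0.4 0 1" --pt "0 0 0.4 0 1" --pt "0 0 0.4 0 1" --pt "0 0 0.4 0 1"

```text
t: 9.0
eef_pos: [0.5752, 0.0582, 0.1298]
ee_rot: [2.675, 1.568, -2.201]
force: [-0.8, -8.9, 7.9]
width: 0.0137
```

```bash
python3 - <<'E'
from h import *
plan([.5754,.0607,.128],(.162,.987))
E
```

```text
t 9.0 pos [0.5752 0.0582 0.1298] F [-0.8 -8.9  7.9] w 0.0137 q6 -2.175
x [-0.002 -0.002 -1.   ] y [-0.987  0.163  0.001] z [ 0.163  0.987 -0.003]
delta cm [0.17 0.02 0.26]
roll deg -0.06 or 179.94
```

step_arm --pt "0 0 0.1 0 1" --pt "0 0 0.1 0 1" --pt "0 0 0.2 0 1" --pt "0 0 0.2 0 1" --pt "0 0 0.3 0 1" --pt "0 0 0.3 0 1" --pt "0 0 0.3 0 1" --pt "0 0 0.3 0 1" --pt "0 0 0.3 0 1" --pt "0 0 0.3 0 1"

```text
t: 9.83
eef_pos: [0.5742, 0.0587, 0.1297]
ee_rot: [2.577, 1.563, -2.299]
force: [-4.1, -18.8, 12.5]
width: 0.0135
```

step_arm --pt "0 0 -0.2 0 1" --pt "0 0 -0.4 0 1" --pt "0 0 -0.4 0 1" --pt "0 0 -0.4 0 0.62" --pt "0 0 -0.4 0 0.62" --pt "0 0 -0.4 0 0.62" --pt "0 0 -0.4 0 0.62" --pt "0 0 -0.4 0 0.62" --pt "0 0 -0.4 0 0.62" --pt "0 0 -0.4 0 0.62"

```text
t: 10.67
eef_pos: [0.5756, 0.0592, 0.1294]
ee_rot: [1.795, 1.571, -3.08]
force: [-0.5, -0.2, 0.2]
width: 0.0328
```

step_arm --pt "-1 0 0 0 0.62" --pt "-2 0 0 0 0.62" --pt "-3.5 0 0 0 0.62" --pt "-5 0 0 0 0.62" --pt "-6.5 0 0 0 0.62" --pt "-8 0 0 0 0.62" --pt "-9 0 0 0 0.62" --pt "-9 0 0 0 0.62" --pt "-9 0 0 0 0.62" --pt "-9 0 0 0 0.62"

```text
t: 11.5
eef_pos: [0.5752, 0.059, 0.2191]
ee_rot: [1.636, 1.57, 3.044]
force: [-0.9, -0.5, -0.6]
width: 0.0331
```

```bash
python3 - <<'E'
from h import *
plan([.514,.199,.22],(.987,-.162))
for n in("scene","top"):
    f,w=cloud(n);cv2.imwrite(f"pics/{n}5.png",cv2.resize(f["pixels"][150:320,190:430,::-1],None,fx=3.3,fy=3.3))
    q=w[(w[...,2]>.124)&(w[...,2]<.14)&(abs(w[...,0]-.575)<.06)&(abs(w[...,1]-.06)<.05)]
    if len(q)>10:print(n,"tbar",len(q),cv2.minAreaRect((q[:,:2]*1000).astype(np.float32)))
    q=w[(w[...,2]>.124)&(w[...,2]<.14)&(abs(w[...,0]-.514)<.025)&(abs(w[...,1]-.2)<.06)]
    if len(q)>10:print(n,"gbar",len(q),cv2.minAreaRect((q[:,:2]*1000).astype(np.float32)))
E
```

```text
t 11.5 pos [0.5752 0.059  0.2191] F [-0.9 -0.5 -0.6] w 0.0331 q6 -2.174
x [-0.001  0.    -1.   ] y [-0.987  0.162  0.001] z [ 0.162  0.987 -0.   ]
delta cm [-0.09  8.31 12.82]
roll deg 89.98 or -90.02
scene tbar 132 ((577.035888671875, 61.320194244384766), (20.066076278686523, 82.68498229980469), 80.86028289794922)
scene gbar 156 ((514.451904296875, 200.78024291992188), (82.2070541381836, 18.80086326599121), 80.02409362792969)
top tbar 45 ((553.826904296875, 61.54115295410156), (12.398796081542969, 37.252098083496094), 82.11337280273438)
top gbar 43 ((507.9589538574219, 177.00851440429688), (34.82162857055664, 12.809121131896973), 81.21495819091797)
```

View pics/scene5.png

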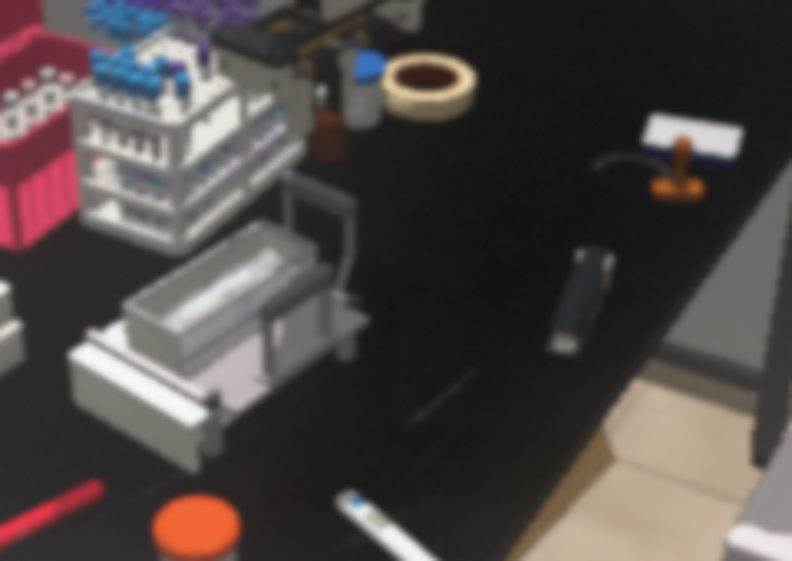

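View pics/top5.png

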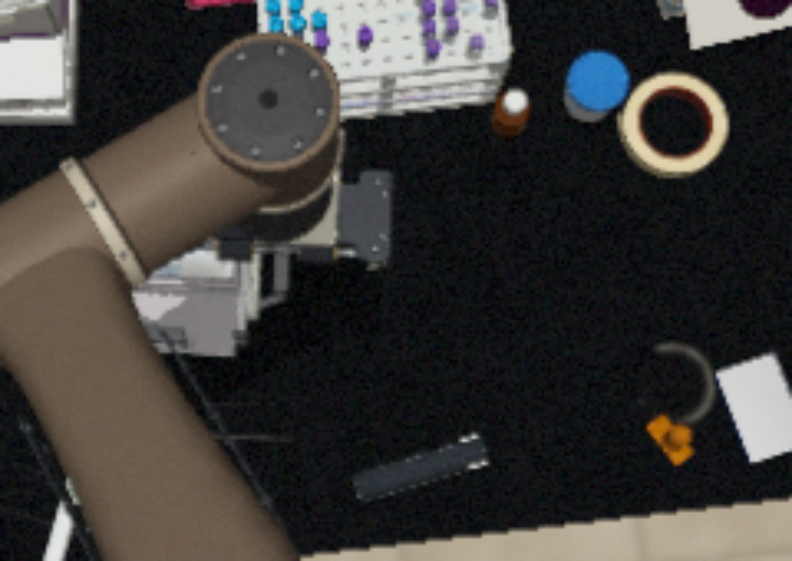

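step_arm --pt "0 1 1 -7 0.62" --pt "0 2 2 -14 0.62" --pt "0 3 3.5 -21 0.62" --pt "0 4 5 -28 0.62" --pt "0 5 6.5 -35 0.62" --pt "0 6 8 -42 0.62" --pt "0 7 9.5 -49 0.62" --pt "0 8 11 -56 0.62" --pt "0 8.3 12.2 -63 0.62" --pt "0 8.3 12.8 -70 0.62"

```text
t: 12.43
eef_pos: [0.5137, 0.2, 0.2189]
ee_rot: [1.052, 1.57, -2.595]
force: [-0.1, -0.2, -0.5]
width: 0.0335
```

step_arm --pt "0 0 0 -7 0.62" --pt "0 0 0 -14 0.62" --pt "0 0 0 -20 0.62" --pt "0 0 0 -20 0.62" --pt "0 0 0 -20 0.62" --pt "0 0 0 -20 0.62" --pt "0 0 0 -20 0.62" --pt "0 0 0 -20 0.62" --pt "0 0 0 -20 0.62" --pt "0 0 0 -20 0.62"

```text
t: 13.27
eef_pos: [0.5144, 0.1988, 0.2196]
ee_rot: [-2.34, 1.571, 0.638]
force: [-0.5, -0.2, 1.4]
width: 0.0332
```

```bash
python3 - <<'E'
from h import *
s=get_state()
plan([.513,.20,.128],(.987,-.162))
f=grab_frame("wrist");cv2.imwrite("pics/w6.png",f["pixels"][:,:,::-1])
d=f["range_z"];v,u=np.mgrid[:420,:560]
c=np.stack([(u-f["cx"])/f["fx"]*d,(v-f["cy"])/f["fy"]*d,d],-1)
t=c@f["hand_eye"][:3,:3].T+f["hand_eye"][:3,3]
w=t@toolR(s).T+s["eef_pos"]
q=w[(d>0)&(w[...,2]>.122)&(w[...,2]<.14)&(abs(w[...,0]-.513)<.04)&(abs(w[...,1]-.2)<.06)]
print(len(q),cv2.minAreaRect((q[:,:2]*1000).astype(np.float32)),np.median(q[:,2]))
q=w[(d>0)&(w[...,2]>.098)&(w[...,2]<.112)&(abs(w[...,0]-.6)<.06)]
print(len(q),q.min(0),q.max(0))
for n in("scene",):
    f,w=cloud(n);cv2.imwrite(f"pics/{n}6.png",cv2.resize(f["pixels"][150:320,190:430,::-1],None,fx=3.3,fy=3.3))
E
```

```text
t 13.27 pos [0.5144 0.1988 0.2196] F [-0.5 -0.2  1.4] w 0.0332 q6 -0.887
x [ 0.  0. -1.] y [-0.163 -0.987 -0.   ] z [-0.987  0.163 -0.   ]
delta cm [ 9.16 -0.1   0.16]
roll deg 179.95 or -0.05
2642 ((512.3560180664062, 196.5030059814453), (79.25762939453125, 13.893596649169922), 80.35323333740234) 0.13319073495792932
6285 [0.54008527 0.05464843 0.09800038] [0.63223034 0.2211328  0.10846782]
```

View pics/w6.png

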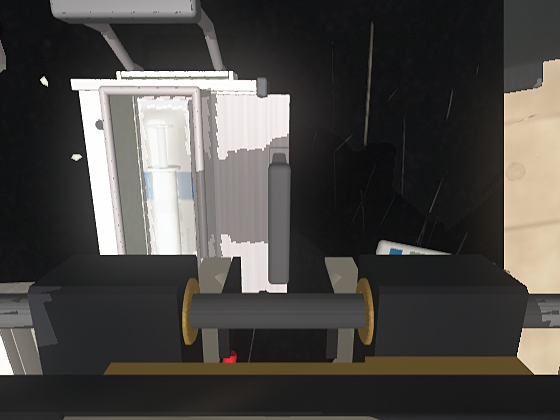

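View pics/scene6.png

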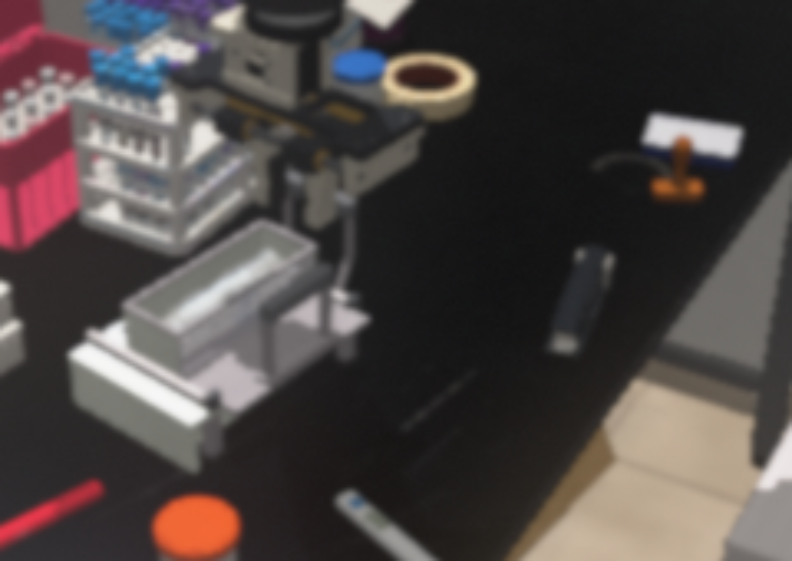

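step_arm --pt "1 0 0.2 0 0.62" --pt "2.5 0 0.2 0 0.62" --pt "4 0 0.2 0 0.62" --pt "5.5 0 0.2 0 0.62" --pt "7 0 0.2 0 0.62" --pt "8 0 0.2 0 0.62" --pt "8.7 0 0.2 0 0.62" --pt "9 0 0.2 0 0.62" --pt "9 0 0.2 0 0.62" --pt "9 0 0.2 0 0.62"

```text
t: 14.2
eef_pos: [0.5128, 0.1993, 0.13]
ee_rot: [-2.607, 1.57, 0.372]
force: [0.7, 0.7, 1.3]
width: 0.0332
```

step_arm --pt "0 0 0 0 0.8" --pt "0 0 0 0 1" --pt "0 0 0 0 1" --pt "0 0 0 0 1" --pt "0 0 0 0 1" --pt "0 0 0 0 1" --pt "0 0 0 0 1" --pt "0 0 0 0 1" --pt "0 0 0 0 1" --pt "0 0 0 0 1"

```text
t: 15.03
eef_pos: [0.5128, 0.1993, 0.1301]
ee_rot: [-2.522, 1.57, 0.457]
force: [-0.4, -0.2, 5.9]
width: 0.0134
```

```bash
python3 - <<'E'
from h import *
plan([.448,.210,.128],(.987,-.162))
f,w=cloud("scene");cv2.imwrite("pics/scene7.png",cv2.resize(f["pixels"][150:320,190:430,::-1],None,fx=3.3,fy=3.3))
E
```

```text
t 15.03 pos [0.5128 0.1993 0.1301] F [-0.4 -0.2  5.9] w 0.0134 q6 -0.89
x [ 0.001  0.    -1.   ] y [-0.162 -0.987 -0.001] z [-0.987  0.162 -0.001]
delta cm [ 0.2  -0.    6.57]
roll deg 179.99 or -0.01
```

View pics/scene7.png

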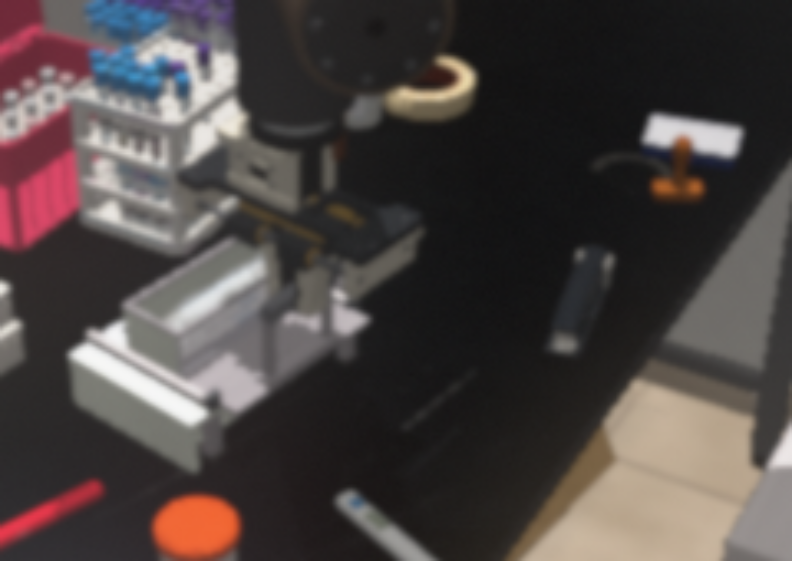

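step_arm --pt "0 0 0.7 0 1" --pt "0 0 2.2 0 1" --pt "0 0 4 0 1" --pt "0 0 5.4 0 1" --pt "0 0 6 0 1" --pt "0 0 6.2 0 1" --pt "0 0 6.3 0 1" --pt "0 0 6.4 0 1" --pt "0 0 6.5 0 1" --pt "0 0 6.6 0 1"

```text
t: 15.92
eef_pos: [0.449, 0.2103, 0.1301]
ee_rot: [-2.754, 1.568, 0.226]
force: [12.2, -3.9, -0.7]
width: 0.0138
```

step_arm --pt "0 0 0.1 0 1" --pt "0 0 0.1 0 1" --pt "0 0 0.2 0 1" --pt "0 0 0.2 0 1" --pt "0 0 0.2 0 1" --pt "0 0 0.3 0 1" --pt "0 0 0.3 0 1" --pt "0 0 0.3 0 1" --pt "0 0 0.3 0 1" --pt "0 0 0.3 0 1"

```text
t: 16.75
eef_pos: [0.4488, 0.2103, 0.13]
ee_rot: [-2.995, 1.565, -0.016]
force: [25.6, -7.2, -9.2]
width: 0.0137
```

```bash
python3 - <<'E'
from h import *
plan([.448,.210,.128],(.987,-.162))
for n in("scene","top"):
  f,w=cloud(n);cv2.imwrite(f"pics/{n}8.png",cv2.resize(f["pixels"][150:320,190:430,::-1],None,fx=3.3,fy=3.3))
E
```

```text
t 16.75 pos [0.4488 0.2103 0.13  ] F [25.6 -7.2 -9.2] w 0.0137 q6 -1.005
x [ 0.006 -0.    -1.   ] y [-0.162 -0.987 -0.001] z [-0.987  0.162 -0.006]
delta cm [0.2  0.05 0.07]
roll deg -179.97 or 0.03
```

View pics/scene8.png

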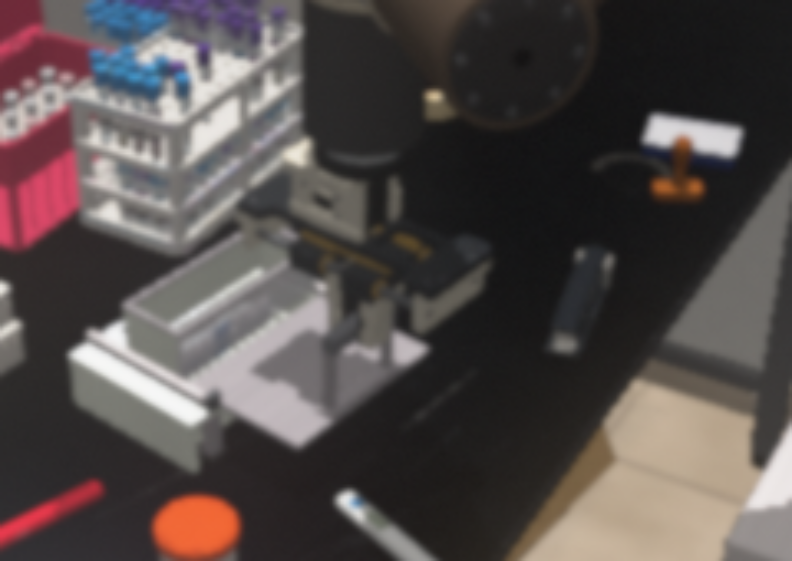

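View pics/top8.png

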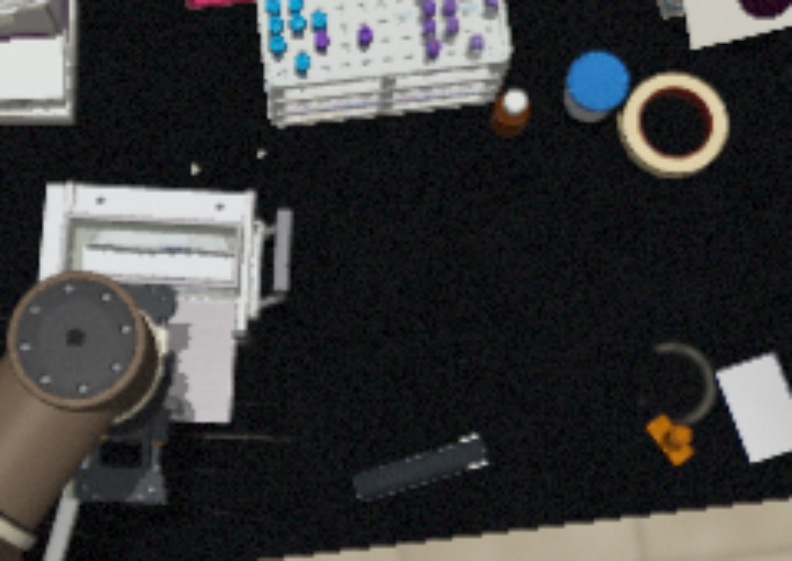

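```bash
python3 - <<'E'
from h import *
from scipy.stats import binned_statistic as bs
c,s_=np.cos(np.radians(-9.3)),np.sin(np.radians(-9.3))
R=np.array([[c,-s_],[s_,c]])
for n in("top","scene"):
  f,w=cloud(n);
  l=(w[...,:2]-np.array([.596,.186]))@R
  for y0 in(-.06,-.03,0,.03,.06):
    k=(abs(l[...,0])<.029)&(abs(l[...,1]-y0)<.012)&(w[...,2]<.12)
    o=bs(l[...,0][k],w[...,2][k],"median",bins=np.arange(-.03,.031,.006))[0];print(n,y0,(o*1000).round(0))
  cv2.imwrite(f"pics/{n}9.png",cv2.resize(f["pixels"][195:275,195:300,::-1],None,fx=7,fy=7,interpolation=cv2.INTER_CUBIC))
E
```

```text
top -0.06 [110.  nan  nan  10.   4.   4.   5.  18.  34.  73.]
top -0.03 [nan nan nan 13.  5.  6.  8.  7. 35. 81.]
top 0 [108.  nan  nan  10.   2.   6.   6.  14.  35.  86.]
top 0.03 [nan nan nan 10.  6.  4.  5. 13. 35. 78.]
top 0.06 [nan nan nan 18.  4.  6.  5. 10. 36. 87.]
scene -0.06 [  68. -740. -737. -741. -742. -745.   nan    9.    6.   80.]
scene -0.03 [  86.   nan   nan -735. -742.   nan   nan    7.    6.   93.]
scene 0 [88. nan nan nan nan nan nan  8.  5. 87.]
scene 0.03 [89. nan nan nan nan nan nan  8.  5. 99.]
scene 0.06 [ 83.  nan  nan  nan  nan  nan  nan  nan  nan 101.]
```

View pics/top9.png

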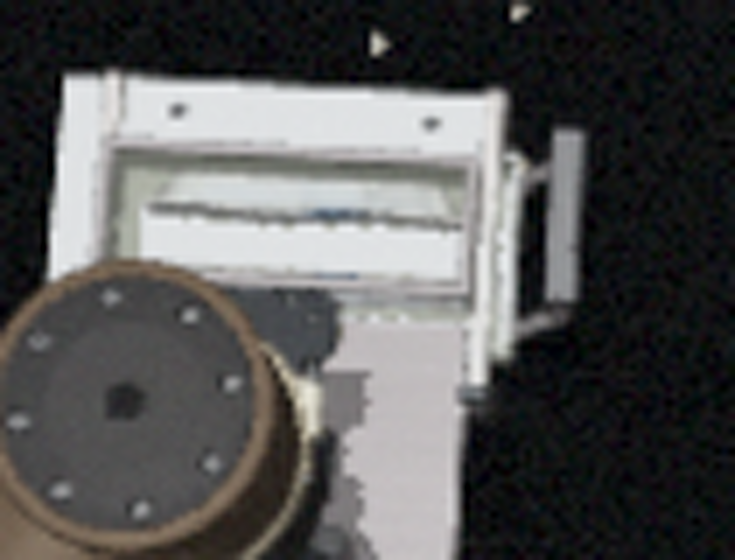

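View pics/scene9.png

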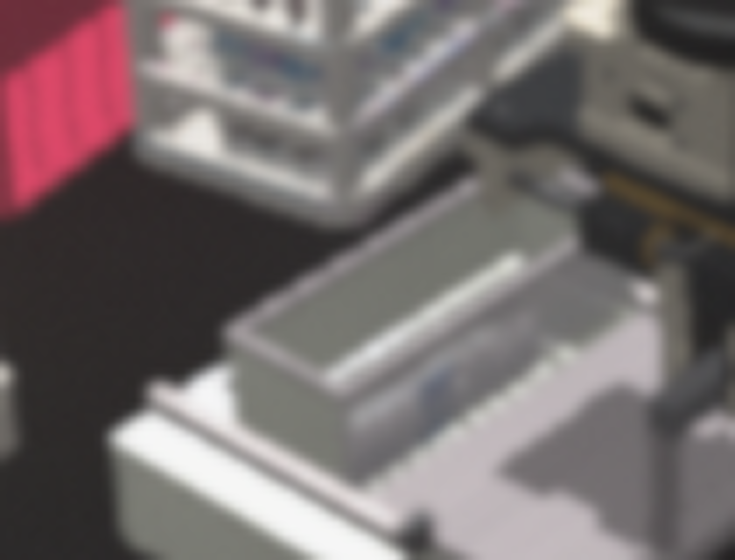

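```bash
python3 - <<'E'
from h import *
c,s_=np.cos(np.radians(-9.3)),np.sin(np.radians(-9.3))
R=np.array([[c,-s_],[s_,c]])
f,w=cloud("top")
l=(w[...,:2]-np.array([.596,.186]))@R
for u in(222,235,248,258):
  for v in range(213,246):
    print(u,v,f["pixels"][v,u],f["range_z"][v,u].round(3),(l[v,u]*1000).round(0),(w[v,u,2]*1000).round(0))
for n in("top","scene"):
  for t in("syringe_0","syringe_1"):
    pass
f=grab_frame("scene")
for t in("syringe_0",): print([(m["conf"],m["extent"]) for m in boxes_of(t,"scene")])
f=grab_frame("top"); print([(m["conf"],m["extent"]) for m in boxes_of("syringe_0","top")])
E
```

```text
222 213 [223 226 227] 1.744 [51. 51.] 49.0
222 214 [219 221 224] 1.739 [47. 50.] 53.0
222 215 [183 181 182] 1.678 [31. 43.] 111.0
222 216 [162 159 160] 1.682 [29. 43.] 106.0
222 217 [109 111 103] 1.696 [28. 44.] 92.0
222 218 [111 115 109] 1.71 [28. 46.] 78.0
222 219 [150 153 146] 1.734 [30. 49.] 54.0
222 220 [205 208 205] 1.761 [32. 52.] 27.0
222 221 [208 211 210] 1.751 [27. 51.] 36.0
222 222 [205 210 209] 1.744 [22. 50.] 41.0
222 223 [196 201 199] 1.75 [20. 50.] 35.0
222 224 [121 122 119] 1.749 [17. 50.] 35.0
222 225 [142 144 143] 1.774 [18. 53.] 10.0
222 226 [215 218 218] 1.778 [16. 53.] 6.0
222 227 [222 224 226] 1.775 [12. 53.] 8.0
222 228 [223 226 227] 1.777 [ 9. 53.] 5.0
222 229 [223 226 227] 1.775 [ 5. 53.] 6.0
222 230 [221 225 226] 1.781 [ 3. 53.] -1.0
222 231 [221 224 226] 1.772 [-2. 52.] 7.0
222 232 [209 210 211] 1.783 [-3. 53.] -4.0
222 233 [158 158 154] 1.765 [-10.  51.] 13.0
222 234 [104  90  75] 1.216 [-109.  -18.] 552.0
222 235 [118 102  85] 1.212 [-112.  -19.] 555.0
222 236 [89 81 71] 1.21 [-115.  -19.] 557.0
222 237 [63 64 64] 1.21 [-117.  -19.] 556.0
222 238 [60 60 6
[... 4126 characters left out ...]
.0
258 233 [222 225 226] 1.77 [ -3. -70.] 7.0
258 234 [211 213 213] 1.773 [ -6. -70.] 3.0
258 235 [159 155 154] 1.762 [-11. -71.] 14.0
258 236 [188 184 185] 1.661 [-32. -77.] 112.0
258 237 [121 118 118] 1.678 [-32. -76.] 95.0
258 238 [140 141 139] 1.688 [-33. -75.] 84.0
258 239 [155 157 152] 1.715 [-32. -74.] 57.0
258 240 [176 179 170] 1.712 [-36. -74.] 59.0
258 241 [200 199 201] 1.71 [-39. -74.] 60.0
258 242 [194 189 191] 1.711 [-42. -75.] 58.0
258 243 [193 189 192] 1.711 [-45. -75.] 58.0
258 244 [194 189 192] 1.709 [-49. -75.] 59.0
258 245 [191 187 187] 1.707 [-52. -75.] 61.0
[(0.24, [249.3, 240.5, 320.1, 286.1])]
[(0.71, [216.8, 218.9, 260.8, 228.7]), (0.59, [362.8, 164.6, 381.3, 185.8])]
```

```bash
python3 - <<'E'
from h import *
s=get_state()
f=grab_frame("wrist");cv2.imwrite("pics/w10.png",f["pixels"][:,:,::-1])
f=grab_frame("scene");cv2.imwrite("pics/scene10.png",cv2.resize(f["pixels"][215:275,215:305,::-1],None,fx=8,fy=8,interpolation=cv2.INTER_LANCZOS4))
E
```

```text
(no output)
```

View pics/w10.png

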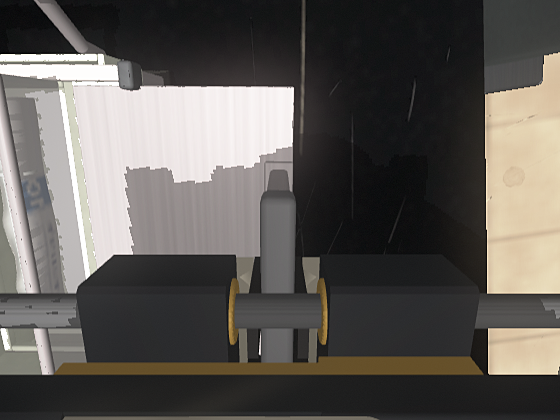

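View pics/scene10.png

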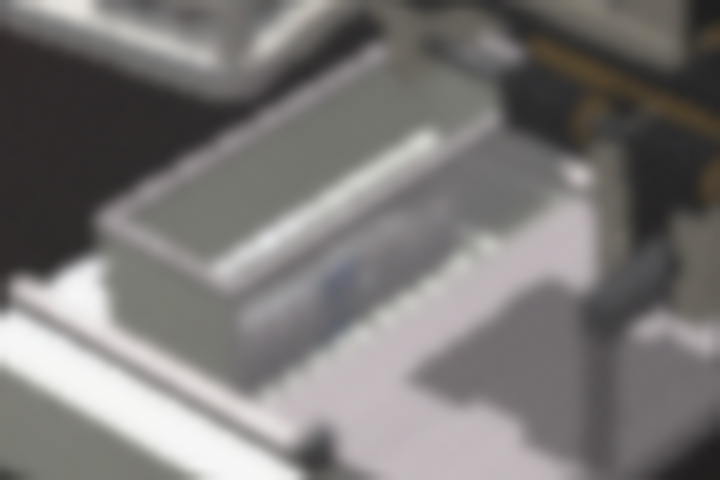

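```bash
python3 - <<'E'
from h import *
s=get_state()
f=grab_frame("wrist")
d=f["range_z"];v,u=np.mgrid[:420,:560]
c=np.stack([(u-f["cx"])/f["fx"]*d,(v-f["cy"])/f["fy"]*d,d],-1)
t=c@f["hand_eye"][:3,:3].T+f["hand_eye"][:3,3]
w=t@toolR(s).T+s["eef_pos"]
a,b=np.cos(np.radians(-9.3)),np.sin(np.radians(-9.3))
l=(w[...,:2]-np.array([.596,.186]))@np.array([[a,-b],[b,a]])
for vv in(110,150,195,240):
  for uu in range(0,110,6): print((vv,uu),f["pixels"][vv,uu],(l[vv,uu]*1000).round(0),(w[vv,uu,2]*1000).round(0))
print([(m["conf"],m["extent"]) for m in boxes_of("syringe_0","wrist")])
E
```

```text
(110, 0) [203 192 191] [-33. -73.] 107.0
(110, 6) [87 83 83] [-34. -73.] 104.0
(110, 12) [144 140 138] [-32. -73.] 98.0
(110, 18) [128 125 123] [-32. -73.] 94.0
(110, 24) [118 115 113] [-32. -73.] 90.0
(110, 30) [117 114 114] [-33. -73.] 87.0
(110, 36) [153 150 146] [-32. -73.] 81.0
(110, 42) [187 184 183] [-32. -73.] 77.0
(110, 48) [188 185 184] [-33. -73.] 72.0
(110, 54) [189 185 185] [-32. -73.] 65.0
(110, 60) [186 182 180] [-33. -73.] 61.0
(110, 66) [255 255 255] [ -4. -73.] 3.0
(110, 72) [213 215 198] [-34. -73.] 51.0
(110, 78) [228 222 221] [-40. -73.] 57.0
(110, 84) [237 229 229] [-44. -73.] 58.0
(110, 90) [231 224 223] [-47. -73.] 58.0
(110, 96) [234 228 227] [-50. -73.] 56.0
(110, 102) [234 228 228] [-53. -73.] 57.0
(110, 108) [238 231 230] [-57. -73.] 57.0
(150, 0) [220 211 210] [-29. -57.] 106.0
(150, 6) [225 216 216] [-32. -57.] 107.0
(150, 12) [123 116 116] [-33. -56.] 104.0
(150, 18) [140 134 132] [-32. -56.] 99.0
(150, 24) [123 120 117] [-33. -56.] 96.0
(150, 30) [120 117 116] [-31. -55.] 90.0
(150, 36) [119 116 115] [-33. -55.] 87.0
(150, 42) [146 144 138] [-32. -54.]
[... 1344 characters left out ...]
12.] 30.0
(240, 18) [225 220 219] [-30. -15.] 107.0
(240, 24) [204 195 194] [-31. -15.] 105.0
(240, 30) [81 78 78] [-32. -14.] 103.0
(240, 36) [147 143 140] [-32. -12.] 98.0
(240, 42) [131 127 124] [-32. -11.] 94.0
(240, 48) [122 121 119] [-31.  -9.] 88.0
(240, 54) [116 112 112] [-32.  -8.] 85.0
(240, 60) [192 188 187] [-32.  -6.] 79.0
(240, 66) [190 186 186] [-32.  -4.] 73.0
(240, 72) [190 187 186] [-32.  -2.] 67.0
(240, 78) [189 185 185] [-32.   0.] 62.0
(240, 84) [255 255 255] [-4. 21.] 4.0
(240, 90) [215 216 199] [-34.   4.] 52.0
(240, 96) [232 225 224] [-40.   2.] 57.0
(240, 102) [233 227 225] [-44.   2.] 58.0
(240, 108) [233 225 225] [-48.   2.] 57.0
[(0.63, [1.0, 160.3, 26.7, 293.8])]
```

```bash
python3 - <<'E'
from h import *
s=get_state()
f=grab_frame("wrist")
cv2.imwrite("pics/w11.png",cv2.resize(f["pixels"][80:400,0:110,::-1],None,fx=2.5,fy=1.8,interpolation=cv2.INTER_CUBIC))
a,b=np.cos(np.radians(-9.3)),np.sin(np.radians(-9.3))
R2=np.array([[a,-b],[b,a]])
def loc(p): return np.array([*((p[:2]-np.array([.596,.186]))@R2),p[2]])
H=f["hand_eye"];Rw=toolR(s)
o1=Rw@H[:3,3]+s["eef_pos"];d1=Rw@H[:3,:3]@np.array([(38-f["cx"])/f["fx"],(195-f["cy"])/f["fy"],1])
g,w=cloud("scene")
print("scene depth pt",[loc(w[y,x]).round(3) for y,x in((250,257),(250,258),(254,262),(247,255))])
T=np.linalg.inv(g["view"]);o2=T[:3,3];d2=T[:3,:3]@np.array([(257.5-g["cx"])/g["fx"],(250.6-g["cy"])/g["fy"],1])
A=np.stack([d1,-d2],1);x=np.linalg.lstsq(A,o2-o1,rcond=None)[0]
print(loc(o1+x[0]*d1),loc(o2+x[1]*d2),x, loc(o1),loc(o2))
m=((w[...,2]>.03)&(w[...,2]<.115)&(abs((w[...,:2]-np.array([.596,.186]))@R2)<np.array([.06,.1])).all(-1))
E
```

```text
scene depth pt [array([-0.029,  0.033,  0.081]), array([-0.029,  0.029,  0.079]), array([ 0.016, -0.034,  0.008]), array([-0.027,  0.038,  0.093])]
[ 0.01135428 -0.0184172   0.02482996] [ 0.01717434 -0.01701807  0.0289779 ] [0.25223889 1.52201838] [-0.15066324 -0.07334192  0.27068689] [-0.83833279  0.87271892  0.92924406]
```

View pics/w11.png

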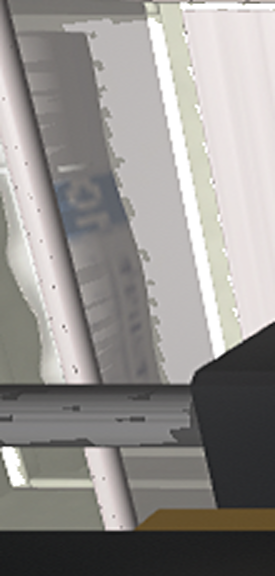

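step_arm --pt "0 0 -0.2 0 1" --pt "0 0 -0.3 0 1" --pt "0 0 -0.3 0 0.6" --pt "0 0 -0.3 0 0.5" --pt "0 0 -0.3 0 0.5" --pt "0 0 -0.3 0 0.5" --pt "-1.5 0 -0.3 0 0.5" --pt "-4 0 -0.3 0 0.5" --pt "-7 0 -0.3 0 0.5" --pt "-10 0 -0.3 0 0.5"

```text
t: 18.33
eef_pos: [0.4465, 0.2092, 0.23]
ee_rot: [0.889, 1.568, -2.415]
force: [1.4, 0.6, -0.5]
width: 0.044
```

step_arm --pt "-2 0 -1 0 0.5" --pt "-3 -1 -3 0 0.5" --pt "-3 -2 -5 0 0.5" --pt "-3 -3 -7 0 0.5" --pt "-3 -4 -9 0 0.5" --pt "-3 -5 -11 0 0.5" --pt "-3 -6 -13 0 0.5" --pt "-3 -6 -14 0 0.5" --pt "-3 -6 -14 0 0.5" --pt "-3 -6 -14 0 0.5"

```text
t: 19.17
eef_pos: [0.5948, 0.2459, 0.2585]
ee_rot: [0.685, 1.569, -2.62]
force: [0.5, 0.2, -0.3]
width: 0.0436
```

```bash
python3 - <<'E'
from h import *
s=get_state();plan([.448,.210,.128],(.987,-.162))
f=grab_frame("wrist");cv2.imwrite("pics/w12.png",f["pixels"][:,:,::-1])
np.savez("w12.npz",d=f["range_z"],he=f["hand_eye"],K=[f["fx"],f["fy"],f["cx"],f["cy"]],R=toolR(s),p=s["eef_pos"])
f=grab_frame("scene");cv2.imwrite("pics/scene12.png",cv2.resize(f["pixels"][205:295,205:315,::-1],None,fx=7,fy=7,interpolation=cv2.INTER_LANCZOS4))
E
```

```text
t 19.17 pos [0.5948 0.2459 0.2585] F [ 0.5  0.2 -0.3] w 0.0436 q6 -0.858
x [-0.002 -0.001 -1.   ] y [-0.163 -0.987  0.001] z [-0.987  0.163  0.002]
delta cm [13.08  5.91 13.88]
roll deg 179.95 or -0.05
```

View pics/w12.png

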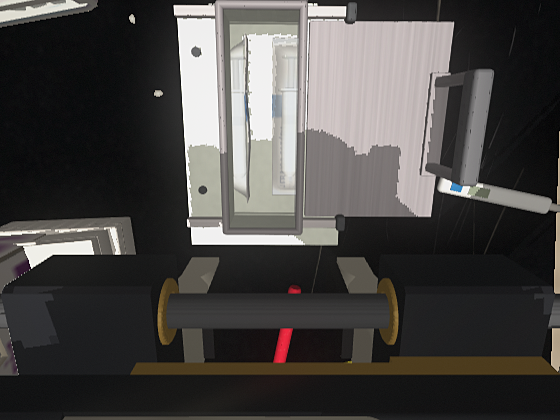

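View pics/scene12.png

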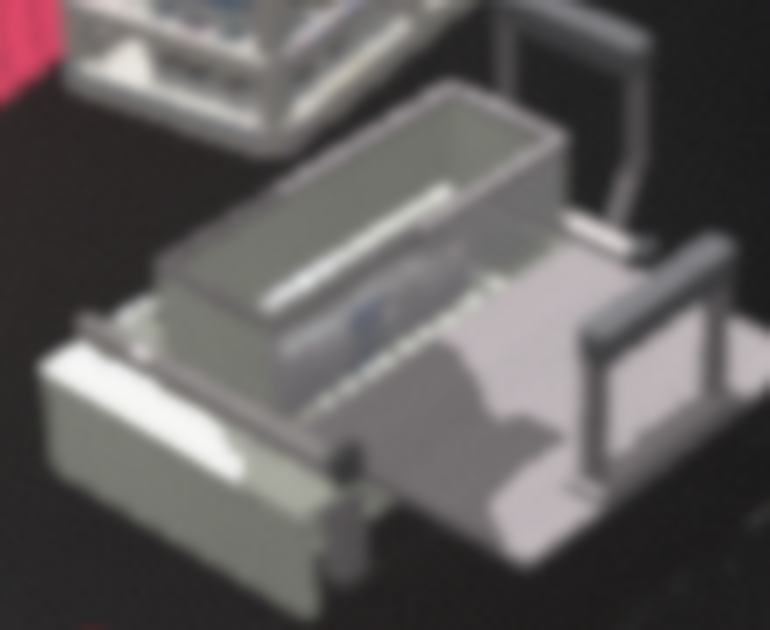

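```bash
python3 - <<'E'
import numpy as np
k=np.load("w12.npz");d=k["d"];fx,fy,cx,cy=k["K"]
v,u=np.mgrid[:420,:560]
c=np.stack([(u-cx)/fx*d,(v-cy)/fy*d,d],-1)
w=(c@k["he"][:3,:3].T+k["he"][:3,3])@k["R"].T+k["p"]
a,b=np.cos(np.radians(-9.3)),np.sin(np.radians(-9.3))
l=(w[...,:2]-np.array([.596,.186]))@np.array([[a,-b],[b,a]])
for vv in(60,105,150,195):
  print(vv,[(uu,*(l[vv,uu]*1000).round(0).astype(int).tolist(),int(w[vv,uu,2]*1000)) for uu in range(215,312,4)])
for uu in(242,285):
  print(uu,[(vv,*(l[vv,uu]*1000).round(0).astype(int).tolist(),int(w[vv,uu,2]*1000)) for vv in range(5,240,8)])
q=(abs(w[...,2]-.134)<.008)&(l[...,0]<-.1)&(abs(l[...,1])<.05)
print("gate bar local x",l[q][:,0].mean(),l[q].min(0),l[q].max(0))
E
```

```text
60 [(215, 41, -57, 53), (219, 30, -50, 106), (223, 27, -50, 106), (227, 28, -53, 79), (231, 30, -60, 29), (235, 26, -59, 32), (239, 22, -59, 35), (243, 19, -59, 35), (247, 17, -62, 8), (251, 14, -63, 3), (255, 10, -63, 2), (259, 6, -63, 3), (263, 2, -63, 4), (267, -2, -63, 3), (271, -6, -63, 3), (275, -10, -62, 10), (279, -14, -61, 17), (283, -18, -60, 23), (287, -21, -60, 26), (291, -25, -60, 26), (295, -29, -60, 27), (299, -28, -50, 105), (303, -31, -50, 104), (307, -38, -57, 50), (311, -41, -56, 58)]
105 [(215, 43, -20, 51), (219, 32, -19, 106), (223, 29, -19, 105), (227, 28, -19, 86), (231, 28, -20, 60), (235, 27, -20, 33), (239, 24, -20, 33), (243, 20, -20, 35), (247, 18, -20, 13), (251, 14, -20, 4), (255, 10, -20, 3), (259, 6, -20, 3), (263, 2, -20, 2), (267, -2, -20, 3), (271, -6, -20, 3), (275, -10, -20, 11), (279, -14, -20, 19), (283, -18, -20, 24), (287, -21, -20, 25), (291, -25, -20, 27), (295, -29, -20, 26), (299, -28, -19, 106), (303, -31, -19, 106), (307, -38, -20, 56), (311, -42, -20, 57)]
150 [(215, 45, 20, 50), (219, 41, 20, 51), (223, 30, 15, 105), (227, 28, 16, 94)
[... 1448 characters left out ...]
, 51)]
285 [(5, -17, -86, 106), (13, -18, -85, 87), (21, -18, -85, 61), (29, -20, -90, 4), (37, -20, -83, 4), (45, -20, -75, 14), (53, -19, -66, 24), (61, -19, -59, 25), (69, -19, -52, 25), (77, -19, -45, 24), (85, -19, -38, 24), (93, -19, -31, 24), (101, -20, -24, 23), (109, -20, -16, 25), (117, -20, -9, 26), (125, -20, -1, 26), (133, -20, 6, 26), (141, -20, 14, 25), (149, -20, 22, 23), (157, -20, 29, 26), (165, -20, 37, 26), (173, -20, 45, 26), (181, -20, 54, 24), (189, -20, 64, 12), (197, -20, 75, 1), (205, -20, 84, 3), (213, -19, 80, 50), (221, -19, 79, 81), (229, -18, 79, 105), (237, -20, 104, 51)]
gate bar local x -0.14784459641910822 [-0.15645415 -0.04223427] [-0.14175756  0.03761179]
```

step_arm --pt "0 0.5 1 0 0.62" --pt "0 1.5 3 0 0.62" --pt "0 2.5 5 0 0.62" --pt "0 3.5 7.5 0 0.62" --pt "0 4.5 10 0 0.62" --pt "0 5.2 12 0 0.62" --pt "0 5.7 13.2 0 0.62" --pt "0 5.9 13.8 0 0.62" --pt "1 5.9 13.8 0 0.62" --pt "2 5.9 13.8 0 0.62"

```text
t: 20.1
eef_pos: [0.4499, 0.2111, 0.2396]
ee_rot: [-2.188, 1.568, 0.792]
force: [0.4, 0.9, -0.8]
width: 0.0332
```

```bash
python3 - <<'E'
from h import *
s=get_state();plan([.4485,.2103,.130],(.987,-.162))
f=grab_frame("wrist")
d=f["range_z"];v,u=np.mgrid[:420,:560]
c=np.stack([(u-f["cx"])/f["fx"]*d,(v-f["cy"])/f["fy"]*d,d],-1)
w=(c@f["hand_eye"][:3,:3].T+f["hand_eye"][:3,3])@toolR(s).T+s["eef_pos"]
q=w[(d>0)&(w[...,2]>.122)&(w[...,2]<.14)&(abs(w[...,0]-.45)<.04)&(abs(w[...,1]-.21)<.06)]
print(len(q),cv2.minAreaRect((q[:,:2]*1000).astype(np.float32)),np.median(q[:,2]))
E
```

```text
t 20.1 pos [0.4499 0.2111 0.2396] F [ 0.4  0.9 -0.8] w 0.0332 q6 -0.997
x [ 0.002  0.002 -1.   ] y [-0.161 -0.987 -0.002] z [-0.987  0.161 -0.001]
delta cm [10.96  0.12  0.14]
roll deg -179.97 or 0.03
2292 ((447.5567321777344, 207.73851013183594), (79.6942367553711, 13.876843452453613), 80.44059753417969) 0.13307815851150273
```

step_arm --pt "1.5 0 0.1 0 0.62" --pt "3.5 0 0.1 0 0.62" --pt "5.5 0 0.1 0 0.62" --pt "7.5 0 0.1 0 0.62" --pt "9 0 0.1 0 0.62" --pt "10.2 0 0.1 0 0.62" --pt "10.9 0 0.1 0 0.62" --pt "10.9 0 0.1 0 0.62" --pt "10.9 0 0.1 0 0.9" --pt "10.9 0 0.1 0 1"

```text
t: 20.98
eef_pos: [0.4491, 0.211, 0.1309]
ee_rot: [-2.724, 1.57, 0.255]
force: [1.1, 0.1, 1.0]
width: 0.0253
```

step_arm --pt "0 0 0 0 1" --pt "0 0 0 0 1" --pt "0 0 0 0 1" --pt "0 0 0 0 1" --pt "0 0 0 0 1" --pt "0 0 0 0 1" --pt "0 0 0 0 1" --pt "0 0 0 0 1" --pt "0 0 0 0 1" --pt "0 0 0 0 1"

```text
t: 21.82
eef_pos: [0.4492, 0.211, 0.1313]
ee_rot: [-2.509, 1.569, 0.47]
force: [4.7, -2.0, 5.6]
width: 0.0137
```

step_arm --pt "0 0 0.2 0 1" --pt "0 0 0.3 0 1" --pt "0 0 0.3 0 1" --pt "0 0 0.3 0 1" --pt "0 0 0.3 0 1" --pt "0 0 0 0 1" --pt "0 0 -0.6 0 1" --pt "0 0 -1.3 0 1" --pt "0 0 -2 0 1" --pt "0 0 -2.7 0 1"

```text
t: 22.65
eef_pos: [0.4749, 0.2066, 0.1312]
ee_rot: [-0.807, 1.57, 2.172]
force: [-3.9, 0.1, 10.2]
width: 0.0133
```

step_arm --pt "0 0 -0.7 0 1" --pt "0 0 -1.4 0 1" --pt "0 0 -2.1 0 1" --pt "0 0 -2.8 0 1" --pt "0 0 -3.4 0 1" --pt "0 0 -3.8 0 1" --pt "0 0 -4 0 1" --pt "0 0 -4.1 0 1" --pt "0 0 -4.2 0 1" --pt "0 0 -4.2 0 1"

```text
t: 23.48
eef_pos: [0.5163, 0.1995, 0.1312]
ee_rot: [-0.16, 1.57, 2.819]
force: [-1.0, -0.6, 9.3]
width: 0.0136
```

```bash
python3 - <<'E'
from h import *
plan([.519,.1986,.130],(.987,-.162))
E
```

```text
t 23.48 pos [0.5163 0.1995 0.1312] F [-1.  -0.6  9.3] w 0.0136 q6 -0.885
x [-0.  0. -1.] y [-0.162 -0.987 -0.   ] z [-0.987  0.162  0.   ]
delta cm [ 0.12  0.05 -0.28]
roll deg 179.99 or -0.01
```

step_arm --pt "0 0 -0.1 0 1" --pt "0 0 -0.2 0 1" --pt "0 0 -0.3 0 1" --pt "0 0 -0.3 0 1" --pt "0 0 -0.4 0 1" --pt "0 0 -0.4 0 1" --pt "0 0 -0.5 0 1" --pt "0 0 -0.5 0 1" --pt "0 0 -0.6 0 1" --pt "0 0 -0.6 0 1"

```text
t: 24.32
eef_pos: [0.5203, 0.1988, 0.1313]
ee_rot: [0.069, 1.568, 3.047]
force: [-11.2, 2.1, 17.3]
width: 0.0132
```

step_arm --pt "0 0 0.1 0 1" --pt "0 0 0.1 0 0.8" --pt "0 0 0.1 0 0.62" --pt "0 0 0.1 0 0.62" --pt "0 0 0.1 0 0.62" --pt "0 0 0.1 0 0.62" --pt "0 0 0.1 0 0.62" --pt "-1 0 0.1 0 0.62" --pt "-2.5 0 0.1 0 0.62" --pt "-4 0 0.1 0 0.62"

```text
t: 25.15
eef_pos: [0.5214, 0.1984, 0.1713]
ee_rot: [0.957, 1.57, -2.347]
force: [0.3, 0.2, -0.1]
width: 0.0334
```

step_arm --pt "-2 0 0 0 0.62" --pt "-4 0 0 0 0.62" --pt "-6 0 -1 0 0.62" --pt "-8 -1 -3 0 0.62" --pt "-8 -2 -4 0 0.62" --pt "-8 -3 -5 0 0.62" --pt "-8 -5 -6 0 0.62" --pt "-8 -6 -6.5 0 0.62" --pt "-8 -6 -6.5 0 0.62" --pt "-8 -6 -6.5 0 0.62"

```text
t: 25.98
eef_pos: [0.5952, 0.2475, 0.2503]
ee_rot: [0.767, 1.57, -2.537]
force: [0.4, -0.6, 0.7]
width: 0.0332
```

```bash
python3 - <<'E'
from h import *
s=get_state();plan([.448,.210,.128],(.987,-.162))
f=grab_frame("wrist");cv2.imwrite("pics/w13.png",f["pixels"][:,:,::-1])
d=f["range_z"];v,u=np.mgrid[:420,:560]
c=np.stack([(u-f["cx"])/f["fx"]*d,(v-f["cy"])/f["fy"]*d,d],-1)
w=(c@f["hand_eye"][:3,:3].T+f["hand_eye"][:3,3])@toolR(s).T+s["eef_pos"]
a,b=np.cos(np.radians(-9.3)),np.sin(np.radians(-9.3))
l=(w[...,:2]-np.array([.596,.186]))@np.array([[a,-b],[b,a]])
z=w[...,2]
def rep(n,q): print(n,q.sum(),np.percentile(l[q],1,0).round(4),np.percentile(l[q],99,0).round(4)) if q.any() else print(n,0)
rep("gatebar",(d>0)&(abs(z-.133)<.009)&(l[...,0]<-.05)&(abs(l[...,1])<.06)&(l[...,0]>-.17))
rep("traybar",(d>0)&(abs(z-.133)<.009)&(l[...,1]<-.1)&(l[...,1]>-.17)&(abs(l[...,0])<.07))
rep("rim",(d>0)&(abs(z-.106)<.004)&(abs(l[...,1])<.1)&(abs(l[...,0])<.045))
for n in("scene","top"):
  f,w=cloud(n);cv2.imwrite(f"pics/{n}13.png",cv2.resize(f["pixels"][150:320,190:430,::-1],None,fx=3.3,fy=3.3))
  l=(w[...,:2]-np.array([.596,.186]))@np.array([[a,-b],[b,a]]);z=w[...,2];d=z
  rep(n+"traybar",(abs(z-.133)<.009)&(l[...,1]<-.1)&(l[...,1]>-.17)&(abs(l[...,0])<.07))
E
```

```text
t 25.98 pos [0.5952 0.2475 0.2503] F [ 0.4 -0.6  0.7] w 0.0332 q6 -0.859
x [-0.001 -0.001 -1.   ] y [-0.162 -0.987  0.001] z [-0.987  0.162  0.001]
delta cm [12.25  6.07 13.91]
roll deg -179.99 or 0.01
gatebar 2749 [-0.0844 -0.0418] [-0.0706  0.0355]
traybar 0
rim 4601 [-0.0328 -0.0854] [0.0329 0.0829]
scenetraybar 127 [-0.0368 -0.1345] [ 0.0395 -0.1164]
toptraybar 110 [-0.0386 -0.1355] [ 0.0398 -0.1219]
```

View pics/w13.png

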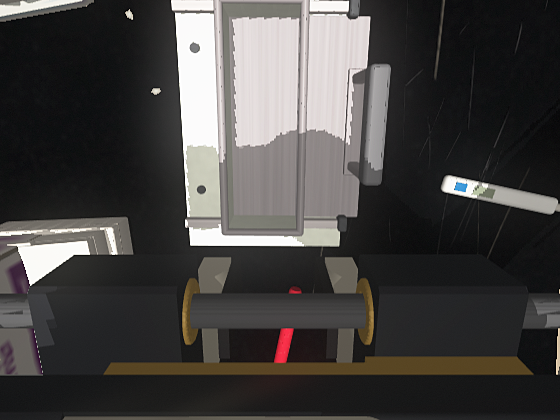

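View pics/scene13.png

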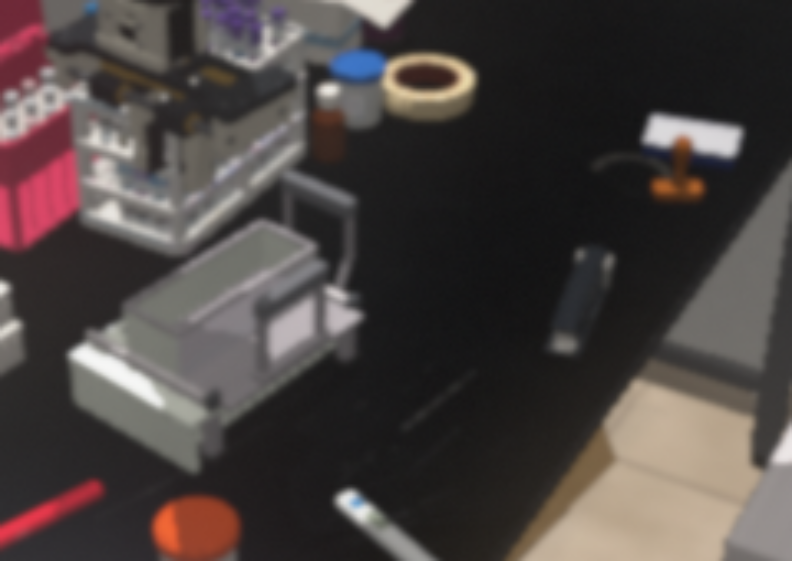

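View pics/top13.png

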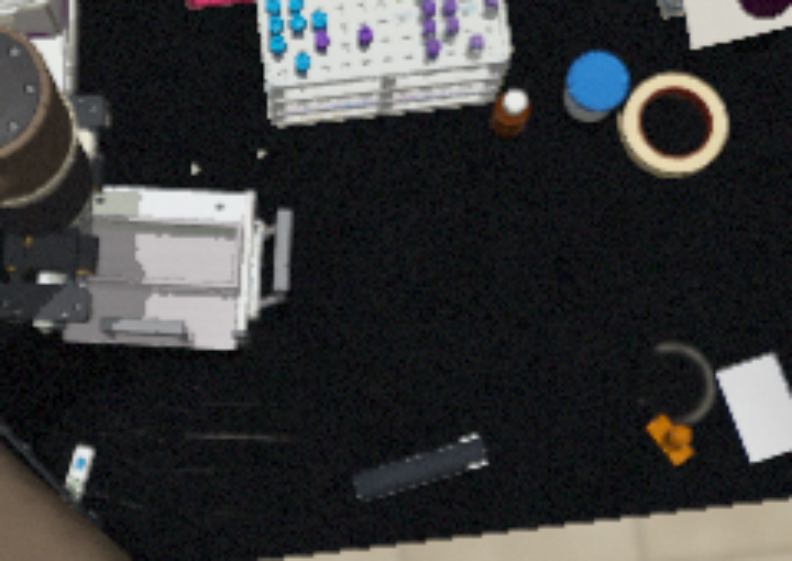

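```bash
python3 -c "
from station import *
print(job_done())"
```

```text
the job is handed in; nothing more can be done
None
```

I slid the tray under the dispenser to the end wall, drew the gate to its end stop, pushed it shut again and handed the job in at about 26 s. `job_done()` gives no verdict, so these are my own last checks.

- **Gate:** shut. The handle bar measured 77.5 mm in front of the dispenser's origin, against 78 mm when fully shut. At the end stop it measured about 71 mm out by arm position and 70–71 mm by camera. The stop pushed back with about 25 N.
- **Tray:** up against the end wall. Its handle bar put the origin about 1 mm sideways of the dispenser's and about 1.5 mm toward the wall, where 3 mm is nominal. It looked straight within measuring error.
- **Packs:** both seen in the tray while the gate was open. One lay flat in front, its top about 26 mm up. The other was tilted or on edge against the back tray wall, its top about 35–40 mm up. With the gate shut the throat was empty.
- **Bystanders and contact:** the bottle and cups looked unmoved in the pictures. The gripper was clear, and as far as I could tell it never touched a pack.

- **Disagreement:** the first scene and top views showed only the back pack. A wrist picture from above settled it by showing both.
- **Least certain:** the back pack's underside lies close to the back tray wall, so I could only infer its origin, at most about 44 mm from the tray's middle against the 46 mm limit.

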